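# Stack a battery meter and hold the spring probe on its test contact

## Task

Set the blue battery case squarely on the dark dock, then set the grey meter case squarely on the battery case with its sloping panel falling towards the dock's front (the side with the white line). Then take the red spring probe out of its wooden stand and hold its tip on the round brass contact in the middle of the panel, square to the sloping panel, pressing lightly so that the spring tip goes about half way in and never hard against its stop. Keep it so for three seconds and finish while still holding it there; leave the other things alone.

Things in the scene. Friction and masses are not known exactly. Their poses are not given: they have to be found in the camera images.
- dock: Fixed dark dock, 90 (x) x 70 (y) x 22 high. Origin: centre of its underside on the table; its front is its -x side, marked by a white line on the top along that edge. Its flat top is 22 above the table.
- panel_low (a point): Middle of the low front edge of the meter's panel: 35 from the meter case's origin along its -x, 26 above its underside.
- battery_case: Loose blue closed box with steel latches on its two short ends, 70 (x) x 52 (y) x 40 high, 0.3 to 0.5 kg, flat top and bottom. Origin: centre of its underside. It may go on the dock either way round, its x axis along the dock's x.
- meter_case: Loose grey wedge-shaped meter, footprint 70 (x) x 52 (y), upright parallel sides, 0.25 to 0.45 kg; its black top panel slopes by 20 degrees (0.349 rad), from 51 high at the back (+x) to 26 at the front (-x), 39 high in the middle. Origin: centre of its underside. A green display lies across the high half of the panel.
- test_spot (a point): Centre of the flat brass contact, 12 across with a white rim, in the middle of the meter's panel, 39 straight above the meter case's origin. Its z axis stands square out of the panel (leaning 20 degrees from vertical towards the meter's front), its y axis is the meter's y.
- probe_stand: Fixed wooden block, 50 x 50 x 65 high, with one upright hole 22 wide and 58 deep in its top. Origin: centre of its underside.
- probe: Loose round spring probe, 0.08 kg, standing upright in the stand. Origin: on its axis at the underside of the black collar (28 across, 6 thick) which rests on the stand's top; z runs up its axis. Above the collar is the red round grip, 18 across, from 6 to 60 above the origin; below it a steel nose 14 across to 34 below, then the brass spring tip, 6 across, whose round end is 50 below the origin when out. The whole probe measures 110.
- probe_tip (a point): The round end of the probe's brass spring tip, on the probe's axis: 50 below the probe's origin when fully out, 40 when fully in.
- plunger (a joint): How far the spring tip is pushed into the probe, m: 0 fully out (16 mm showing), 0.010 hard in at the stop. It begins to move at about 1 N and needs 0.4 N more for each mm (3 N half way, 5 N at the stop).
- cork_block: Bystander, leave alone: brown cork sanding block, 50x90x28 (mm). Origin: centre of its underside.
- white_dish: Bystander, leave alone: low white oblong dish, 130x50x9 (mm). Origin: centre of its underside.

How it is judged:
By the outcome, as a careful person would: the job done as asked, in the order asked, and still so for the second after the job is handed in, while the arm keeps its last pose, push and grip.
It also fails if it takes over 72 s, if anything falls off the work surface, if the arm or the gripper's body presses on something with over 40 N, if the wrist force passes 120 N, or if a joint passes its speed limit or range.

## Robot

A 7-joint arm with a two-finger parallel gripper is mounted at the origin on the work surface; the furniture and walls round the work are solid. World frame = base frame: x ahead of the robot, y to its left, z up, the work surface at z = 0. Lengths are in m, angles in degrees, forces in N, time in s.
With the tool pointing down it reaches from about 0.35 to 0.9 m from the base axis. Payload 19.9 kg.
Tool frame: the origin (TCP) lies at the very end of the fingers, on their centre line; the grasp point (between the pads) lies tcp_to_grasp behind it (tcp_to_grasp is the distance from the TCP to the grasp point, in m); y points along the fingers, x is the direction in which the jaws open and shut, and the axes are right-handed (so a half turn about y gives the same grasp; the last joint's range is limited). The gripper opens to 85 mm and grips with 20 to 120 N. Pads are 22 mm wide; open, the fingers measure 114 mm over their backs; the gripper's body (76 mm by 85 mm) begins 54 mm behind the grasp point. The pads swing forward as they close: fully open they stand 13 mm farther back than shut.
Start: joints at [-65.747, 23.915, -0.59, 92.452, 0.269, 63.638, -3.037], TCP at [0.28, 0.559, 0.231] pointing down, gripper open.
Joint ranges: [-161.28, 161.28], [-22.2, 115.67], [-73.04, 71.86], [3.21, 147.25], [-68.34, 248.33], [10.77, 114.83], [-161.83, 161.83]. Speed limits (degrees/s): [108.29, 108.29, 136.94, 136.94, 172.46, 172.46, 172.46].

## Interface

Orientations are given as [roll, pitch, yaw] about the fixed x, y, z axes, in that order (R = Rz(yaw) Ry(pitch) Rx(roll)).
In Python, from station import sense, snapshot, camera_model, hand_in, tcp_to_grasp gives the robot as it stands.
- The arm moves only by the tool carry_out, never from a script. Its argument "motion" is a list of rows, each a list of 3 entries, a list of its own where there are three numbers: the shift along the tool's x, y, z in cm, then the turn, a rotation vector about the tool's x, y, z in degrees, then the opening, from -1 (shut) to 1 (fully open). A call has 1 to 5 rows; each row shifts and turns the commanded pose from where the row before left it, along the tool's axes as they then stand; what a row does not reach is not made up. A row lasts 1/8 s, in which the tool goes at most 62.5 mm and 10.7 degrees, less where a joint would pass 70% of its speed; a pose out of reach is approached as far as the arm can. A call with a gripper value outside its range is refused whole. The fingers move at their own pace and stop on an object; the grip force is fixed at half the most. Time passes only in rows, so rows that do not move let the fingers close. It gives the time, the measured TCP pose, the force and the opening at its end, in the units of the state.
- sense(): the state, without advancing time (a new reading comes with each control period).
- snapshot(name): name is "scene" or "top" or "wrist"; returns the picture (420x560x3 uint8, red, green, blue); there is no depth.
- camera_model(name): a dict with "fx", "fy", "cx", "cy" (pixels), "R" (3x3) and "t" (3): a world point X has camera coordinates R X + t. Camera axes: x right, y down, z forward; pixel columns grow to the right and rows downward; lengths in m; the calibration is good to about 2 mm. A picture is of the moment at which its call begins: read the wrist's pose just before it. camera_model takes no time and is no camera call; for the wrist camera it gives the pose at the moment of the call.
- hand_in(): hands the job in, once; it reports no verdict.
The state is a dict: "time_s": time; "joints": joint angles; "joint_velocities": joint speeds; "joint_efforts": joint torques, N m; "position": TCP position; "ee_rot": TCP orientation; "force": force on the tool from outside, world axes, zero at the start; "ft_torque": the same for the moment, N m; "grip_width": opening from 0.0 (shut) to 1.0 (fully open).
Only numpy, scipy, OpenCV 4.12 (cv2) and the standard library are available. Lean on these libraries where they do the work, as an engineer would, in place of code of your own. Each camera call takes 0.05 s, during which the arm holds its last target.

## Working session

There is one attempt and no reset: what is moved stays moved. The work goes in short steps, Python scripts to look and compute and a tool call to move; the robot and the scene stay as the last step left them, time stands still between calls to the robot, and variables do not carry over. Pictures are saved under pics/ and viewed, and the job is handed in when it is done.

Besides the shell and the picture viewer there is one more tool, called after "Call:" as name([rows], argument=value, ...), one row to a line, values as JSON. carry_out: Moves the arm, as the interface text tells. Its arguments: {"type":"object","properties":{"motion":{"type":"array"}},"required":["motion"]}

```bash
ls; mkdir -p pics
python3 - <<'E'
from station import *
import cv2
print(sense()); print(tcp_to_grasp)
for n in ["scene","top","wrist"]:
    im=snapshot(n); cv2.imwrite(f"pics/{n}0.png",im[:,:,::-1]); print(n,camera_model(n))
E
```

```text
pics
{'time_s': 0.0, 'joints': array([-65.74604631,  23.94710806,  -0.59087689,  92.4853902 ,
         0.27078353,  63.63815576,  -3.03562002]), 'joint_velocities': array([ 0.02554434,  0.08357683,  0.01497853, -0.04933639,  0.00190614,
       -0.06374021,  0.08601124]), 'joint_efforts': array([-2.11077277e-03, -8.64440846e+01,  6.76638633e-01, -4.34905815e+01,
        1.88231474e-02,  7.58325885e-03,  4.72843328e-05]), 'position': array([0.28001444, 0.5583765 , 0.23067136]), 'ee_rot': array([-9.00063139e+01,  6.90368276e-02,  6.33709709e+01]), 'force': array([ 0.16572975, -0.50054107,  0.08034194]), 'ft_torque': array([ 0.02574124, -0.01469481, -0.04145616]), 'grip_width': 1.0006845589289421}
0.0187
scene {'fx': 414.4066897269895, 'fy': 414.4066897269895, 'cx': 273.4123681362745, 'cy': 209.8539812058579, 'R': array([[-0.56749434,  0.82332156, -0.00957977],
       [ 0.637942  ,  0.43230172, -0.63729525],
       [-0.52055757, -0.36777279, -0.77056018]]), 't': array([ 0.20461994, -0.2669034 ,  1.300479  ])}
top {'fx': 382.0085180724898, 'fy': 382.0085180724898, 'cx': 282.69523618811013, 'cy': 213.54866177264577, 'R': array([[ 0.02416512, -0.99949953,  0.02041409],
       [-0.98928072, -0.02684969, -0.14353657],
       [ 0.14401284, -0.01672668, -0.98943444]]), 't': array([0.02412012, 0.4665216 , 0.91065809])}
wrist {'fx': 375.18427298622055, 'fy': 375.18427298622055, 'cx': 277.8232373291667, 'cy': 207.40469894116802, 'R': array([[ 4.48310983e-01,  8.93877561e-01,  4.09010311e-04],
       [ 8.49416968e-01, -4.26154857e-01,  3.11260104e-01],
       [ 2.78402724e-01, -1.39193903e-01, -9.50324671e-01]]), 't': array([-0.62433214, -0.03907554,  0.37867412])}
```

View pics/scene0.png

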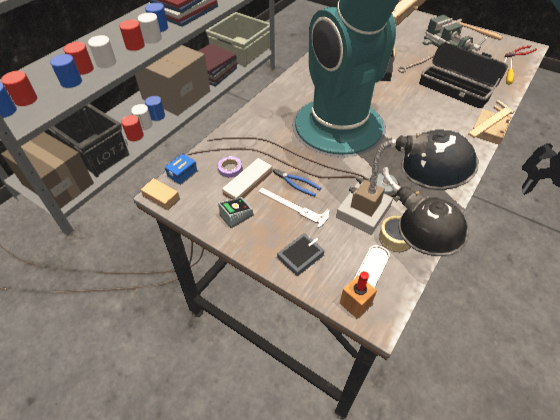

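View pics/top0.png

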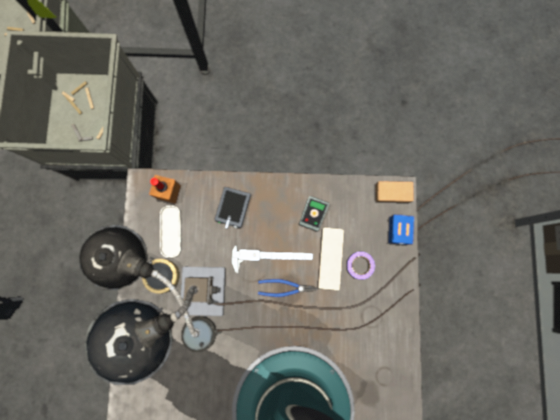

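View pics/wrist0.png

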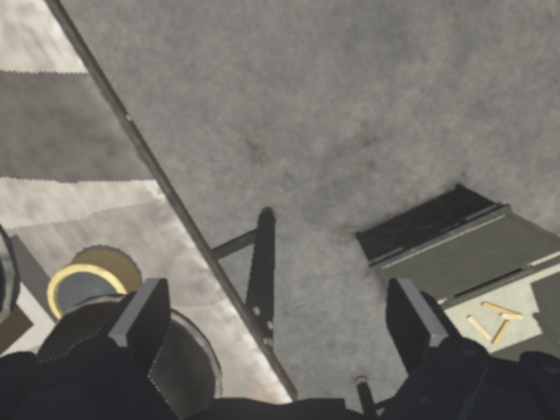

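Run:
```python
import cv2,numpy as np
im=cv2.imread("pics/top0.png")
a=cv2.resize(im[165:320,120:430],None,fx=2.58,fy=2.58,interpolation=cv2.INTER_CUBIC); cv2.imwrite("pics/topz.png",a)
im=cv2.imread("pics/scene0.png")
a=cv2.resize(im[130:330,130:410],None,fx=2.8,fy=2.8,interpolation=cv2.INTER_CUBIC); cv2.imwrite("pics/scenez.png",a)
```

```text
(no output)
```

View pics/topz.png

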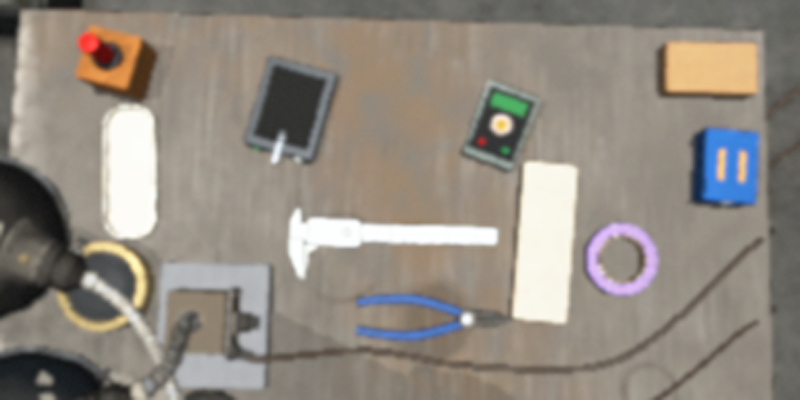

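View pics/scenez.png

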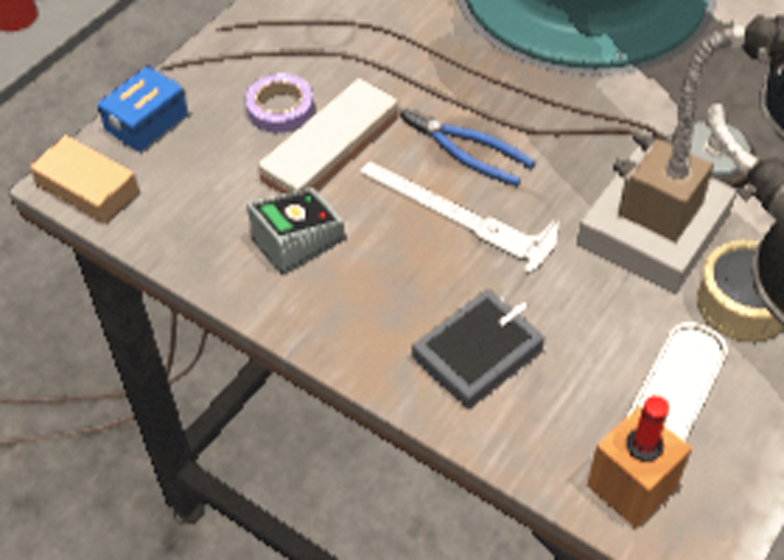

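```bash
cat > h.py <<'E'
import numpy as np,cv2
from station import *
from scipy.spatial.transform import Rotation as Rn
CM={}
def ray(m,u,v):
    R=np.array(m["R"]);t=np.array(m["t"])
    c=-R.T@t; d=R.T@np.array([(u-m["cx"])/m["fx"],(v-m["cy"])/m["fy"],1]); return c,d/np.linalg.norm(d)
def onz(m,u,v,z):
    c,d=ray(m,u,v); return c+d*(z-c[2])/d[2]
def tri(m1,p1,m2,p2):
    c1,d1=ray(m1,*p1);c2,d2=ray(m2,*p2)
    A=np.stack([d1,-d2],1); s=np.linalg.lstsq(A,c2-c1,rcond=None)[0]
    a=c1+s[0]*d1;b=c2+s[1]*d2; return (a+b)/2,np.linalg.norm(a-b)
def proj(m,X):
    c=np.array(m["R"])@np.asarray(X)+np.array(m["t"]); return np.array([m["fx"]*c[0]/c[2]+m["cx"],m["fy"]*c[1]/c[2]+m["cy"]])
def Rt(rpy): return Rn.from_euler('xyz',rpy,degrees=True)
def delta(pos,rpy,cur=None):
    """tool-frame shift in cm and turn (deg rotvec) to reach target TCP pose from current measured"""
    s=sense(); p=s["position"];R=Rt(s["ee_rot"])
    sh=R.inv().apply(np.asarray(pos)-p)*100
    rv=(R.inv()*Rt(rpy)).as_rotvec(degrees=True)
    return sh.round(2),rv.round(2)
E
python3 - <<'E'
from h import *
T=camera_model("top");S=camera_model("scene")
for n,a,b in [("lampA",(112,257),(432,225)),("lampB",(128,340),(438,158)),("dock",(233,206),(301,254)),("meterspot",(314,213),(235.5,206)),("batt",(402,226),(179,163)),("probetop",(155,183),(364,275)),("cork",(395,188),(160,190)),("dish",(170,231),(373,262)),("lampbase",(203,280),(368,190)),("whiteblk",(331,258),(247,178)),("ringtape",(160,275),(395,233))]:
    print(n,*[np.round(x,3) for x in tri(T,a,S,b)])
for a in [(120,170),(415,177)]: print(onz(T,*a,0))
E
```

```text
lampA [0.347 0.395 0.148] 0.004
lampB [0.185 0.337 0.18 ] 0.002
dock [0.484 0.163 0.013] 0.003
meterspot [ 0.469 -0.041  0.038] 0.0
batt [ 0.441 -0.255  0.049] 0.001
probetop [0.516 0.327 0.117] 0.001
cork [ 0.536 -0.241  0.036] 0.005
dish [0.416 0.314 0.023] 0.003
lampbase [0.297 0.219 0.101] 0.019
whiteblk [ 0.36  -0.087  0.019] 0.001
ringtape [0.31  0.326 0.026] 0.007
[0.57270975 0.45789769 0.        ]
[ 0.57653636 -0.30803977  0.        ]
```

Run:
```python
from h import *
m=camera_model("wrist"); c=-m["R"].T@m["t"]; s=sense(); R=Rt(s["ee_rot"])
print("cam in tool",R.inv().apply(c-s["position"]), "axes in tool (rows cam x,y,z)",np.round([R.inv().apply(r) for r in m["R"]],3))
print(delta([.45,.0,.36],[-90,0,82]))
```

```text
cam in tool [-0.00068175 -0.1414835   0.08071803] axes in tool (rows cam x,y,z) [[ 1.    -0.001 -0.   ]
 [-0.    -0.311 -0.95 ]
 [ 0.001  0.95  -0.311]]
(array([-42.31, -12.87, -40.22]), array([ -0.  , -18.63,  -0.06]))
```

Call:
carry_out([
  [[0,-6,0],[0,0,0],1],
  [[0,-6,0],[0,0,0],1],
  [[0,-2,-6],[0,-5,0],1],
  [[0,0,-6],[0,-5,0],1],
  [[0,0,-6],[0,-5,0],1],
])

```text
time_s: 0.78
position: [0.4479, 0.4919, 0.3715]
ee_rot: [-90.0, -0.0, 78.6]
force: [0.1, 0.5, 0.3]
grip_width: 1.001
```

Call:
carry_out([
  [[-5.9,1.5,-0.4],[0,0,0],1],
  [[-5.9,1.8,-0.4],[0,0,0],1],
  [[-5.9,2,-0.4],[0,0,0],1],
  [[-5.9,2,-0.4],[0,0,0],1],
  [[-5.9,2,-0.4],[0,0,0],1],
])

```text
time_s: 1.4
position: [0.4059, 0.1979, 0.2774]
ee_rot: [-90.0, -0.0, 78.4]
force: [2.0, -0.1, 0.4]
grip_width: 0.997
```

Call:
carry_out([
  [[-4,2,-0.4],[0,0,0],1],
  [[0,0,0],[0,0,0],1],
])

```text
time_s: 1.65
position: [0.4016, 0.1572, 0.2571]
ee_rot: [-89.9, 0.1, 78.2]
force: [0.3, 0.2, 0.2]
grip_width: 0.999
```

```bash
cat >> h.py <<'E'
import pickle
def shot(name,tag):
    m=camera_model(name); im=snapshot(name); 
    cv2.imwrite(f"pics/{tag}.png",im[:,:,::-1]); pickle.dump(m,open(f"pics/{tag}.pkl","wb")); s=sense(); print(s["time_s"],s["position"],s["ee_rot"],s["grip_width"]); return m,im
def load(tag): return pickle.load(open(f"pics/{tag}.pkl","rb")),cv2.imread(f"pics/{tag}.png")
E
python3 -c "
from h import *
shot('wrist','w1')"
```

```text
1.7 [0.40215113 0.15905438 0.25793147] [-8.99771610e+01  1.16701854e-02  7.82693252e+01] 0.9982774196930431
```

View pics/w1.png

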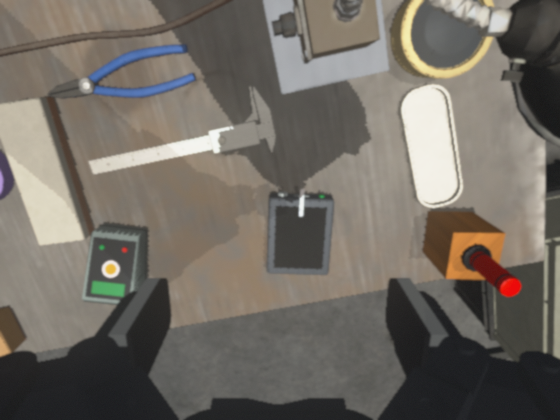

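Run:
```python
from h import *
m,im=load("w1")
cv2.imwrite("pics/w1z.png",np.hstack([cv2.resize(im[185:285,255:345],None,fx=5,fy=5,interpolation=cv2.INTER_CUBIC),cv2.resize(im[215:315,70:125+30],None,fx=3.5,fy=5,interpolation=cv2.INTER_CUBIC)]))
for u,v in [(269,195),(332,195),(329,273),(266,273)]: print(onz(m,u,v,.022))
```

```text
[0.42775312 0.14197229 0.022     ]
[0.44127152 0.20640191 0.022     ]
[0.53040586 0.18842996 0.022     ]
[0.51591389 0.11936479 0.022     ]
```

View pics/w1z.png

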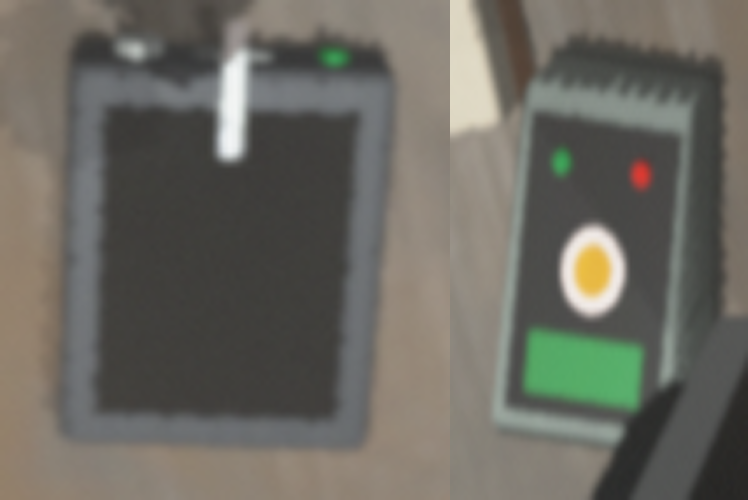

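Call:
carry_out([
  [[0.7,3.3,-3.2],[0,1.4,0],1],
  [[0.7,3.3,-3.2],[0,1.5,0],1],
  [[0.7,3.3,-3.2],[0,0,0],1],
  [[0,0,0],[0,0,0],1],
  [[0,0,0],[0,0,0],1],
])

```text
time_s: 2.33
position: [0.5005, 0.1595, 0.1595]
ee_rot: [-90.0, -0.0, 75.5]
force: [-1.2, -0.0, 0.7]
grip_width: 1.005
```

```bash
python3 -c "
from h import *
shot('wrist','w2')"
```

```text
2.375 [0.50047072 0.1595502  0.15997262] [-9.00383365e+01 -4.88820602e-02  7.55355528e+01] 1.0022389412249624
```

View pics/w2.png

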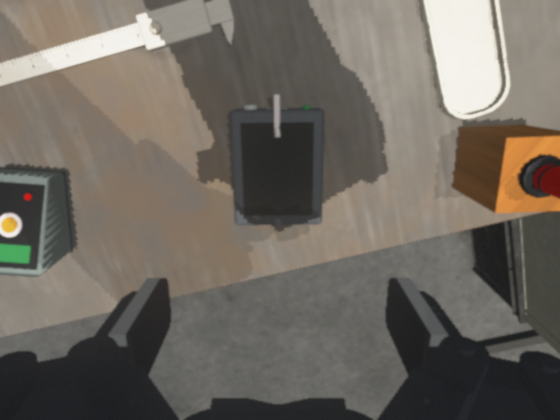

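Run:
```python
from h import *
m,im=load("w2")
cv2.imwrite("pics/w2z.png",cv2.resize(im[85:235,215:340],None,fx=4.5,fy=4,interpolation=cv2.INTER_CUBIC))
```

```text
(no output)
```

View pics/w2z.png

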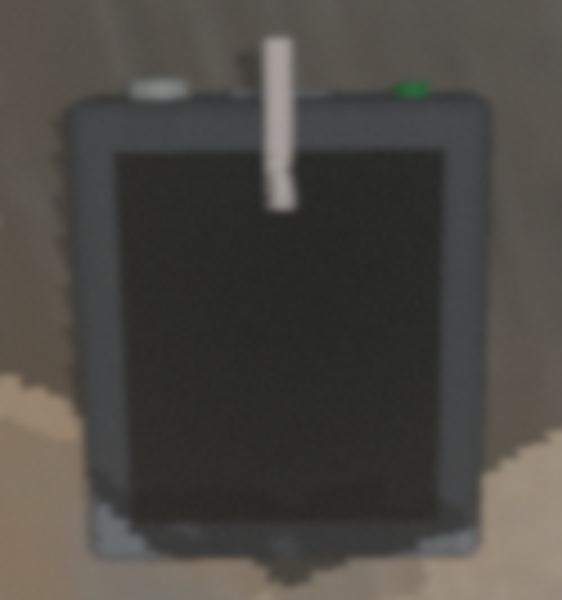

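Run:
```python
from h import *
m,im=load("w2")
P=[onz(m,u,v,.022) for u,v in [(230.1,109.3),(323.9,109.3),(321.7,224),(235.4,224.5)]]
for p in P: print(p.round(4))
for i in range(4):
    d=P[(i+1)%4]-P[i]; print(np.linalg.norm(d).round(4),np.degrees(np.arctan2(d[1],d[0])).round(2))
print("centre",np.mean(P,0))
c=-m["R"].T@m["t"];print(c)
# white bar triangulation with w1 
m1,_=load("w1")
print(tri(m,(277,96),m1,(301.6,190)),tri(m,(277.5,137),m1,(301.2,217)))
# meter spot, probe top
T=camera_model("top")
print("spot",tri(m,(8,225),m1,(110.5,269)),"probe top",tri(m1,(511,287),T,(155,182.5)))
```

```text
[0.4301 0.1421 0.022 ]
[0.447  0.2075 0.022 ]
[0.5329 0.187  0.022 ]
[0.5161 0.1206 0.022 ]
0.0676 75.52
0.0883 -13.42
0.0685 -104.15
0.0887 165.97
centre [0.4815045  0.16429728 0.022     ]
[0.42210221 0.1792301  0.30097089]
(array([0.42967112, 0.17670653, 0.02105766]), np.float64(0.0007612342708598921)) (array([0.45729576, 0.17034608, 0.02569816]), np.float64(8.255333423041142e-05))
spot (array([ 0.46788744, -0.03838446,  0.04082215]), np.float64(0.00025494366585916326)) probe top (array([0.51308404, 0.32439934, 0.13121116]), np.float64(0.0023450593936049477))
```

Call:
carry_out([
  [[-6.1,0,-0.9],[0,0,0],1],
  [[-6.1,0,-0.9],[0,0,0],1],
  [[-6.1,0,-0.9],[0,0,0],1],
  [[-6.1,0,-0.9],[0,0,0],1],
  [[-6.1,0,-0.9],[0,0,0],1],
])

```text
time_s: 3.0
position: [0.4677, -0.149, 0.1607]
ee_rot: [-90.2, -0.1, 75.5]
force: [1.8, -0.3, 0.2]
grip_width: 0.998
```

Call:
carry_out([
  [[-6.1,0,-0.9],[0,-5,0],1],
  [[-2.5,0,0],[0,-5,0],1],
  [[0,0,0],[0,0,0],1],
  [[0,0,0],[0,0,0],1],
])

```text
time_s: 3.5
position: [0.4574, -0.2327, 0.1598]
ee_rot: [-90.1, -0.0, 85.5]
force: [-0.2, 0.3, -1.2]
grip_width: 0.997
```

```bash
python3 -c "
from h import *
shot('wrist','w3')"
```

```text
3.55 [ 0.45747722 -0.23251427  0.15970507] [-9.00652250e+01 -2.49795342e-02  8.55154320e+01] 0.9986484237478566
```

View pics/w3.png

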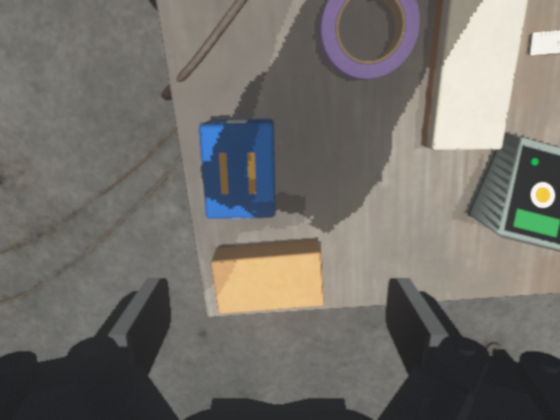

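Run:
```python
from h import *
m,im=load("w3")
cv2.imwrite("pics/w3z.png",np.hstack([cv2.resize(im[110:230,185:290],None,fx=4,fy=4,interpolation=cv2.INTER_CUBIC),cv2.resize(im[130:250,465:560],None,fx=4,fy=4,interpolation=cv2.INTER_CUBIC)]))
```

```text
(no output)
```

View pics/w3z.png

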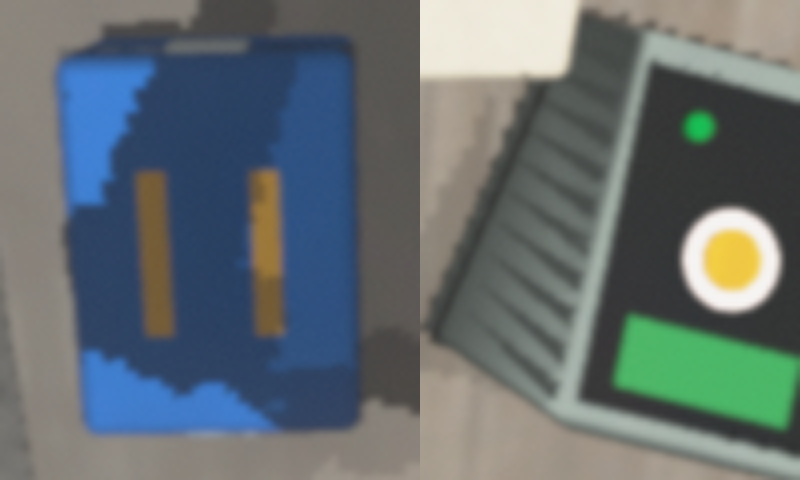

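Run:
```python
from h import *
m,im=load("w3")
P=[onz(m,185+u/4,110+v/4,.04) for u,v in [(58,61),(355,54),(358,430),(86,434)]]
for p in P: print(p.round(4))
for i in range(4):
    d=P[(i+1)%4]-P[i]; print(np.linalg.norm(d).round(4),np.degrees(np.arctan2(d[1],d[0])).round(2))
c=np.mean(P,0)
print("centre",c)
m1,_=load("w1");m2,_=load("w2")
print("spot",tri(m,(465+732/4,130+260/4),m1,(110.5,269)),tri(m,(465+732/4,130+260/4),m2,(8,225)))
print("edge", [onz(m,u,v,0) for u,v in [(170,60),(193,200)]])
print(delta([c[0],c[1],.10],[-90,0,86.0]))
```

```text
[ 0.3992 -0.2818  0.04  ]
[ 0.402  -0.2311  0.04  ]
[ 0.47   -0.2361  0.04  ]
[ 0.4668 -0.2864  0.04  ]
0.0508 86.79
0.0682 -4.26
0.0503 -93.67
0.0678 176.11
centre [ 0.43452334 -0.25884362  0.04      ]
spot (array([ 0.45321082, -0.01211996,  0.08622886]), np.float64(0.007118876412182003)) (array([ 0.46006421, -0.00494535,  0.080592  ]), np.float64(0.001787713655559893))
edge [array([ 0.35338197, -0.3052908 ,  0.        ]), array([ 0.46334961, -0.30452168,  0.        ])]
(array([-2.81,  5.97,  2.09]), array([ 0.07, -0.48,  0.02]))
```

Call:
carry_out([
  [[-2.8,3,2.1],[0,-0.5,0],1],
  [[0,4,0],[0,0,0],1],
  [[0,2,0],[0,0,0],1],
  [[0,0,0],[0,0,0],1],
])

```text
time_s: 4.05
position: [0.4336, -0.2588, 0.0684]
ee_rot: [-89.9, -0.0, 86.0]
force: [-0.7, 0.6, -0.0]
grip_width: 1.0
```

```bash
python3 -c "
from h import *
print(delta([.4345,-.2588,.004],[-90,0,86.2]))
m,im=load('w3');m1,_=load('w1');m2,_=load('w2')
print('spot',tri(m,(543,195),m1,(110.5,269)),tri(m,(543,195),m2,(8,225)))
"
```

```text
(array([ 0.  ,  6.44, -0.11]), array([-0.11, -0.17,  0.05]))
spot (array([ 0.46866313, -0.03951722,  0.03872148]), np.float64(5.5538464089758365e-05)) (array([ 0.46838144, -0.03988531,  0.03923561]), np.float64(0.0002486369220718987))
```

Call:
carry_out([
  [[0,3.4,-0.1],[0,-0.2,0],1],
  [[0,2,0],[0,0,0],1],
  [[0,1,0],[0,0,0],1],
  [[0,0,0],[0,0,0],0],
  [[0,0,0],[0,0,0],-0.5],
])

```text
time_s: 4.68
position: [0.4354, -0.2603, 0.0061]
ee_rot: [-90.1, 0.0, 86.2]
force: [-2.5, 5.6, 21.7]
grip_width: 0.608
```

Call:
carry_out([
  [[0,0,0],[0,0,0],-1],
  [[0,0,0],[0,0,0],-1],
  [[0,0,0],[0,0,0],-1],
])

```text
time_s: 5.05
position: [0.4354, -0.2604, 0.0063]
ee_rot: [-90.1, 0.0, 86.2]
force: [-1.3, 1.4, 8.0]
grip_width: 0.599
```

Call:
carry_out([
  [[0,0,0],[0,0,0],0.6],
  [[0,-0.8,0],[0,0,0],0.6],
  [[0,0,0],[0,0,0],-0.5],
  [[0,0,0],[0,0,0],-1],
  [[0,0,0],[0,0,0],-1],
])

```text
time_s: 5.68
position: [0.4352, -0.2604, 0.0141]
ee_rot: [-90.1, 0.0, 86.2]
force: [-4.5, 3.3, 23.6]
grip_width: 0.602
```

Call:
carry_out([
  [[0,0,0],[0,0,0],-1],
  [[0,0,0],[0,0,0],-1],
])

```text
time_s: 5.92
position: [0.4352, -0.2604, 0.0141]
ee_rot: [-90.1, 0.0, 86.2]
force: [-5.0, 2.8, 24.1]
grip_width: 0.601
```

```bash
python3 -c "
from h import *
print(sense()['force'])
shot('wrist','w4')"
```

```text
[-5.03497143  2.80423133 24.07428733]
5.975 [ 0.43524364 -0.26038809  0.01409825] [-9.00686306e+01  5.35989862e-03  8.61683263e+01] 0.599258887450515
```

View pics/w4.png

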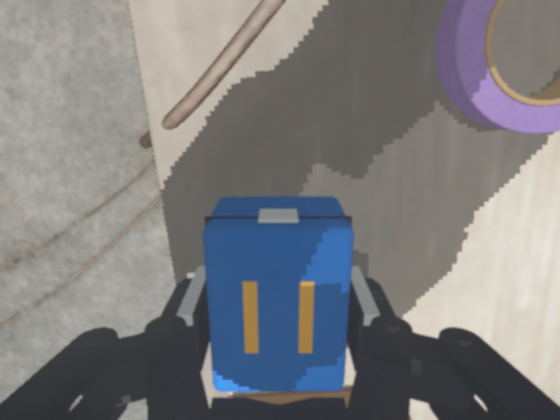

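Call:
carry_out([
  [[0,-1,0],[0,0,0],-1],
  [[0,-4,0],[0,0,0],-1],
  [[0,-5,0],[0,0,0],-1],
  [[2,-2,0],[0,0,0],-1],
  [[5,0,0],[0,0,0],-1],
])

```text
time_s: 6.6
position: [0.4399, -0.1913, 0.1349]
ee_rot: [-90.2, 0.1, 86.0]
force: [0.3, 0.7, -4.3]
grip_width: 0.595
```

```bash
python3 -c "
from h import *
print(sense()['force'],sense()['grip_width'])
print(delta([.4815,.1643,.10],[-90,0,76]))"
```

```text
[ 0.33464351  0.66047271 -4.3115332 ] 0.5950009349027311
(array([35.77,  3.45, -1.64]), array([ 0.18,  9.97, -0.06]))
```

Call:
carry_out([
  [[5.8,0,-0.3],[0,0,0],-1],
  [[5.8,0,-0.3],[0,0,0],-1],
  [[5.8,0,-0.3],[0,0,0],-1],
  [[5.8,0,-0.3],[0,0,0],-1],
  [[5.8,0,-0.3],[0,0,0],-1],
])

```text
time_s: 7.22
position: [0.4735, 0.0998, 0.1334]
ee_rot: [-90.0, 0.0, 86.2]
force: [2.4, -1.0, -4.1]
grip_width: 0.597
```

Call:
carry_out([
  [[4.5,0,0],[0,4,0],-1],
  [[0,1.5,0],[0,4,0],-1],
  [[0,2,0],[0,2,0],-1],
  [[0,0,0],[0,0,0],-1],
])

```text
time_s: 7.72
position: [0.4758, 0.1425, 0.0972]
ee_rot: [-89.9, 0.1, 76.2]
force: [0.6, 0.2, -2.7]
grip_width: 0.597
```

```bash
python3 -c "
from h import *
print(sense()['force'],sense()['grip_width'])
print(delta([.4815,.1643,.036],[-90,0,76]))
shot('wrist','w5')
print(delta([.4815,.1643,.036],[-90,0,76]))"
```

```text
[ 0.61865012  0.17592477 -2.7215271 ] 0.5972093644142293
(array([ 2.26,  6.12, -0.04]), array([-0.11,  0.19, -0.11]))
7.775 [0.47643399 0.14263464 0.0980788 ] [-8.99518245e+01  5.46234818e-02  7.62099524e+01] 0.597785170666365
(array([2.23, 6.21, 0.02]), array([-0.05,  0.21, -0.05]))
```

View pics/w5.png

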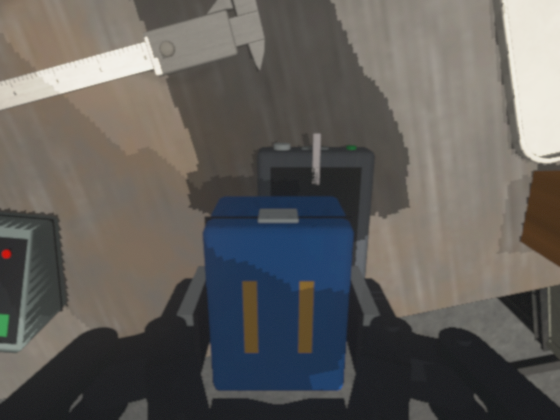

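Run:
```python
from h import *
m,im=load("w5")
cv2.imwrite("pics/w5z.png",cv2.resize(im[130:400,190:390],None,fx=3,fy=2.2,interpolation=cv2.INTER_CUBIC))
```

```text
(no output)
```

View pics/w5z.png

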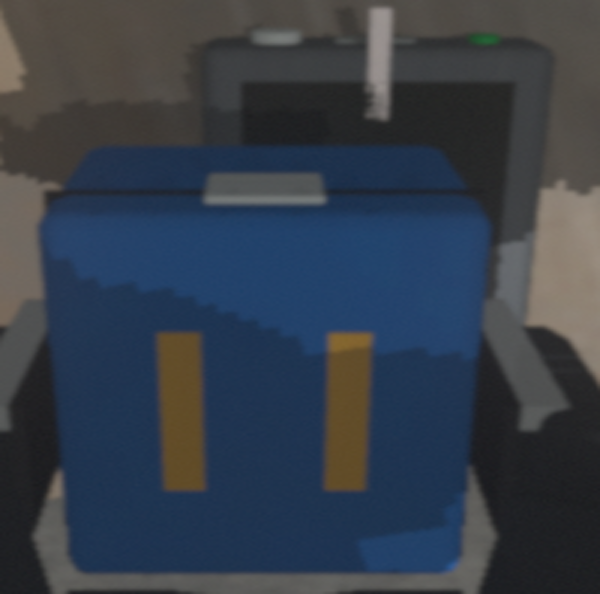

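Run:
```python
from h import *
m,im=load("w5")
c=-m["R"].T@m["t"]
R=Rt([-90,0.05,76.21]); tcp=np.array([.4764,.14263,.09808])
f=lambda x,y:(190+x/3,130+y/2.2)
P=[onz(m,*f(*q),tcp[2]+.026) for q in [(42,203),(488,203),(463,572),(70,572)]]
print([R.inv().apply(p-tcp).round(4) for p in P]); print("centre in tool",R.inv().apply(np.mean(P,0)-tcp).round(4))
Q=[onz(m,*f(*q),.022) for q in [(203,42),(552,42)]]
print(Q, np.linalg.norm(Q[1]-Q[0])); d=Q[1]-Q[0]; print(np.degrees(np.arctan2(d[1],d[0])))
mid=(Q[0]+Q[1])/2; print("dock centre est",mid+.045*np.array([np.cos(np.radians(-14)),np.sin(np.radians(-14)),0]))
```

```text
[array([-0.0246, -0.026 ,  0.0386]), array([ 0.0239, -0.026 ,  0.0386]), array([ 0.0249, -0.026 , -0.0297]), array([-0.0252, -0.026 , -0.0297])]
centre in tool [-0.0003 -0.026   0.0044]
[array([0.42886074, 0.1417059 , 0.022     ]), array([0.4449275 , 0.20705935, 0.022     ])] 0.06729943425086157
76.1880902753881
dock centre est [0.48055743 0.16349614 0.022     ]
```

```bash
python3 -c "
from h import *
print(delta([.4837,.1633,.040],[-90,0,76]))"
```

```text
(array([ 2.19,  5.81, -0.22]), array([-0.05,  0.21, -0.05]))
```

Call:
carry_out([
  [[2.2,2,-0.2],[0,0.2,0],-1],
  [[0,2.5,0],[0,0,0],-1],
  [[0,1.3,0],[0,0,0],-1],
  [[0,0,0],[0,0,0],-1],
])

```text
time_s: 8.28
position: [0.4839, 0.1633, 0.0401]
ee_rot: [-90.0, 0.0, 76.0]
force: [-0.5, 0.2, -3.4]
grip_width: 0.594
```

```bash
python3 -c "
from h import *
print(sense()['force']);print(delta([.4837,.1633,.036],[-90,0,76]));shot('wrist','w6');shot('scene','s6')"
```

```text
[-0.53541873  0.1666743  -3.40685656]
(array([-0.  ,  0.41,  0.02]), array([-0.03, -0.04, -0.04]))
8.325 [0.48427695 0.16347092 0.0406672 ] [-9.00140310e+01  1.45586274e-03  7.59511490e+01] 0.59413457046155
8.375 [0.48449128 0.16361904 0.04093848] [-9.00435153e+01 -2.43583626e-02  7.59502638e+01] 0.5934514092694406
```

View pics/w6.png

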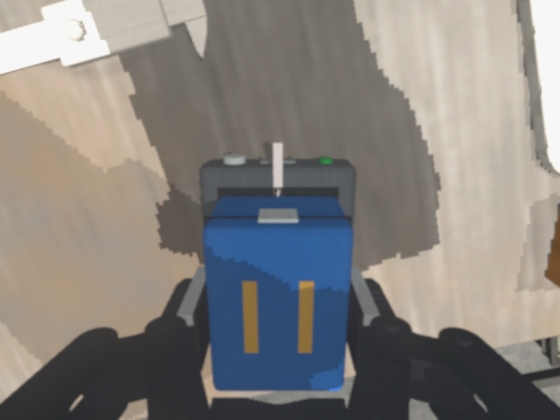

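Run:
```python
from h import *
m,im=load("w6")
cv2.imwrite("pics/w6z.png",cv2.resize(im[135:235,190:370],None,fx=4,fy=4,interpolation=cv2.INTER_CUBIC))
for v,z in [(161,.022),(163,.022),(195,.0265),(197,.0265),(216,.0665),(221,.0665)]:
    p=onz(m,278,v,z); print(v,z,p.round(4), Rt([-90,0,75.95]).inv().apply(p-np.array([.4843,.1635,.0407])).round(4))
```

```text
161 0.022 [0.4358 0.1751 0.022 ] [-0.0005  0.0187  0.0499]
163 0.022 [0.4366 0.1749 0.022 ] [-0.0005  0.0187  0.049 ]
195 0.0265 [0.4493 0.1717 0.0265] [-0.0005  0.0142  0.036 ]
197 0.0265 [0.4502 0.1715 0.0265] [-0.0005  0.0142  0.0351]
216 0.0665 [0.4449 0.1728 0.0665] [-0.0005 -0.0258  0.0405]
221 0.0665 [0.4466 0.1724 0.0665] [-0.0005 -0.0258  0.0388]
```

View pics/w6z.png

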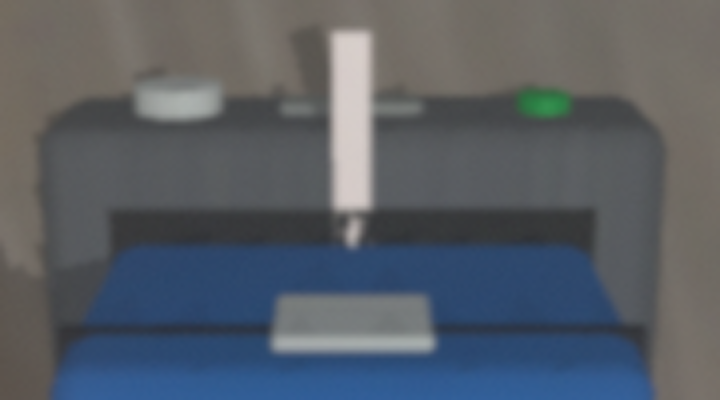

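Call:
carry_out([
  [[0,0.3,0.1],[0,0,0],-1],
  [[0,0.1,0],[0,0,0],-1],
  [[0,0.1,0],[0,0,0],-1],
])

```text
time_s: 8.75
position: [0.4831, 0.1641, 0.0361]
ee_rot: [-90.0, -0.0, 76.0]
force: [-15.4, -4.5, 42.7]
grip_width: 0.595
```

Call:
carry_out([
  [[0,-0.1,0],[0,0,0],-1],
  [[0,0,0],[0,0,0],0.4],
])

```text
time_s: 9.0
position: [0.4833, 0.1641, 0.0363]
ee_rot: [-90.0, -0.0, 76.0]
force: [-0.0, 0.2, 0.9]
grip_width: 0.698
```

```bash
python3 -c "
from h import *
print(sense()['force'])"
```

```text
[-0.00628716  0.16428927  0.93662009]
```

Call:
carry_out([
  [[0,0,0],[0,0,0],1],
  [[0,0,0],[0,0,0],1],
  [[0,-3,0],[0,0,0],1],
  [[0,-6,0],[0,0,0],1],
])

```text
time_s: 9.5
position: [0.4819, 0.1635, 0.1256]
ee_rot: [-89.8, 0.2, 76.0]
force: [0.8, 0.5, 1.4]
grip_width: 0.998
```

Call:
carry_out([
  [[0,-4,-2],[0,0,0],1],
  [[0,0,0],[0,0,0],1],
  [[0,0,0],[0,0,0],1],
])

```text
time_s: 9.88
position: [0.5019, 0.1591, 0.1654]
ee_rot: [-90.0, 0.0, 76.0]
force: [0.2, -0.1, -0.8]
grip_width: 0.996
```

```bash
python3 -c "
from h import *
m,im=shot('wrist','w7')
im=im[:,:,::-1]
cv2.imwrite('pics/w7z.png',cv2.resize(im[100:240,210:345],None,fx=4.4,fy=4.2,interpolation=cv2.INTER_CUBIC))"
```

```text
9.925 [0.50164561 0.15913859 0.16507203] [-8.99249878e+01  5.58032094e-02  7.59842381e+01] 1.0007223466195987
```

View pics/w7z.png

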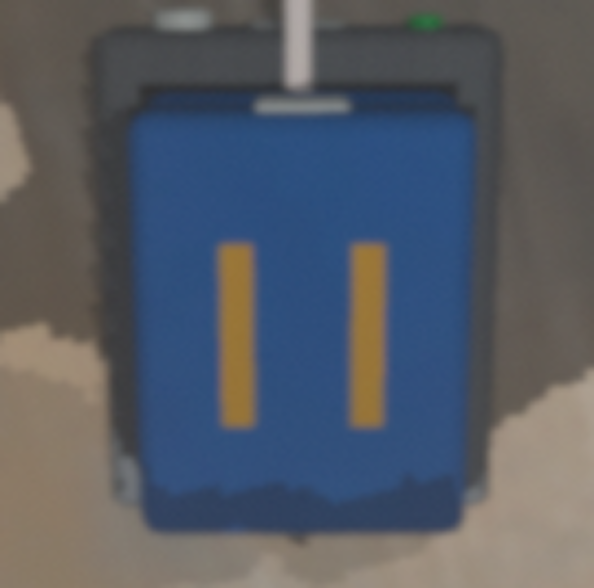

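Run:
```python
from h import *
m,im=load("w7")
f=lambda x,y:(210+x/4.4,100+y/4.2)
P=[onz(m,*f(*q),.062) for q in [(131,112),(476,112),(463,530),(146,530)]]
Q=[onz(m,*f(*q),.022) for q in [(97,33),(500,33)]]
ex=np.array([np.cos(np.radians(-14)),np.sin(np.radians(-14)),0]);ey=np.array([-ex[1],ex[0],0])
o=np.array([.481,.164,0])
for p in P+Q: print(p.round(4),"dock frame",((p-o)@ex).round(4),((p-o)@ey).round(4))
c=np.mean(P,0); print("batt c",c,(c-o)@ex,(c-o)@ey)
for i in range(4):
    d=P[(i+1)%4]-P[i]; print(np.linalg.norm(d).round(4),np.degrees(np.arctan2(d[1],d[0])).round(2))
d=Q[1]-Q[0];print(np.degrees(np.arctan2(d[1],d[0])).round(2))
```

```text
[0.4425 0.1486 0.062 ] dock frame -0.0336 -0.0243
[0.4547 0.1974 0.062 ] dock frame -0.0336 0.0261
[0.521  0.1811 0.062 ] dock frame 0.0347 0.0262
[0.5088 0.1322 0.062 ] dock frame 0.0347 -0.0241
[0.4311 0.1419 0.022 ] dock frame -0.0431 -0.0335
[0.4475 0.2073 0.022 ] dock frame -0.043 0.0339
batt c [0.48176897 0.16482114 0.062     ] 0.000547482096483542 0.0009827759887907908
0.0503 75.96
0.0683 -13.85
0.0503 -104.05
0.0683 166.16
75.96
```

Call:
carry_out([
  [[-5.6,0,-1],[0,0,0],1],
  [[-5.6,0,-1],[0,0,0],1],
  [[-5.6,0,-1],[0,0,0],1],
  [[-2.9,0,-0.6],[0,0,0],1],
  [[0,0,0],[0,0,0],1],
])

```text
time_s: 10.55
position: [0.4887, -0.0427, 0.1651]
ee_rot: [-89.9, 0.1, 75.8]
force: [0.1, 0.9, -0.1]
grip_width: 1.003
```

Call:
carry_out([
  [[0,0,0],[0,0,0],1],
])

```text
time_s: 10.68
position: [0.4892, -0.0399, 0.1654]
ee_rot: [-89.9, 0.0, 76.0]
force: [-0.5, 0.3, 0.8]
grip_width: 1.001
```

```bash
python3 -c "
from h import *
m,im=shot('wrist','w8')
im=im[:,:,::-1]
cv2.imwrite('pics/w8z.png',cv2.resize(im[90:240,210:345],None,fx=4.4,fy=4,interpolation=cv2.INTER_CUBIC))"
```

```text
10.725 [ 0.48934043 -0.03957816  0.16548278] [-8.99357891e+01  1.09335833e-02  7.60500635e+01] 1.0005033254471516
```

View pics/w8z.png

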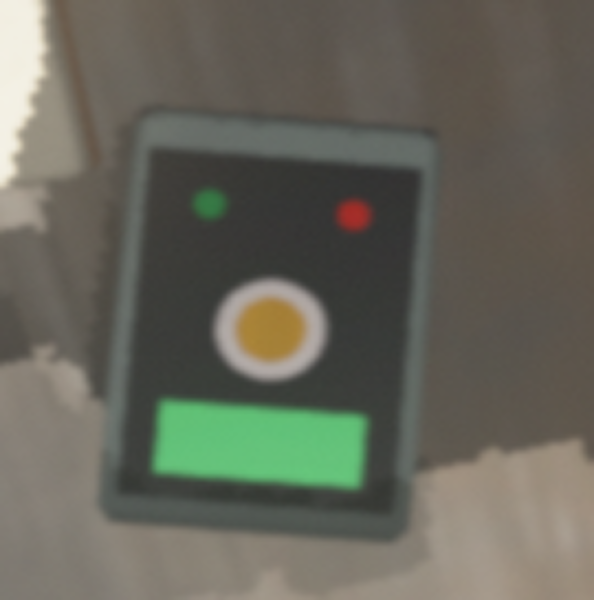

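Run:
```python
from h import *
m,im=load("w8")
f=lambda x,y:(210+x/4.4,90+y/4)
P=[onz(m,*f(x,y),z) for x,y,z in [(138,116,.026),(437,133,.026),(405,538,.051),(102,517,.051)]]
for i in range(4):
    d=P[(i+1)%4]-P[i]; print(np.linalg.norm(d[:2]).round(4),np.degrees(np.arctan2(d[1],d[0])).round(2))
print("centre",np.mean(P,0)); s=onz(m,*f(271,330),.039);print("spot",s)
a=[onz(m,*f(x,y),z) for x,y,z in [(209,204,.039-.0364*.47),(354,216,.039-.0364*.47)]]; d=a[1]-a[0]; print("leds",np.degrees(np.arctan2(d[1],d[0])))
print(delta([s[0],s[1],.06],[-90,0,72.5]))
```

```text
0.0499 72.5
0.0701 -18.49
0.0502 -108.66
0.0691 161.26
centre [ 0.46793177 -0.03945726  0.0385    ]
spot [ 0.46869572 -0.03962477  0.039     ]
leds 70.81724301722465
(array([-0.5 , 10.55,  1.99]), array([-0.06,  3.55, -0.01]))
```

Call:
carry_out([
  [[-0.5,4,2],[0,4.4,0],1],
  [[0,4,0],[0,0,0],1],
  [[0,2,0],[0,0,0],1],
  [[0,0,0],[0,0,0],1],
])

```text
time_s: 11.22
position: [0.4681, -0.0398, 0.0649]
ee_rot: [-89.8, 0.1, 71.6]
force: [0.6, 0.0, -0.4]
grip_width: 0.998
```

```bash
python3 -c "
from h import *
print(delta([.4684,-.0396,.010],[-90,0,71.6]))"
```

```text
(array([ 0.04,  5.49, -0.04]), array([-0.16,  0.05, -0.07]))
```

Call:
carry_out([
  [[0,3,0],[0,0,0],1],
  [[0,2,0],[0,0,0],1],
  [[0,0.5,0],[0,0,0],1],
  [[0,0,0],[0,0,0],0.2],
  [[0,0,0],[0,0,0],-0.5],
])

```text
time_s: 11.85
position: [0.4696, -0.0406, 0.012]
ee_rot: [-90.1, -0.0, 71.6]
force: [-2.6, -3.8, 16.6]
grip_width: 0.603
```

Call:
carry_out([
  [[0,0,0],[0,0,0],-1],
  [[0,0,0],[0,0,0],-1],
  [[0,0,0],[0,0,0],-1],
])

```text
time_s: 12.22
position: [0.4696, -0.0406, 0.0122]
ee_rot: [-90.1, -0.0, 71.6]
force: [-2.9, 1.8, 12.0]
grip_width: 0.597
```

Call:
carry_out([
  [[0,-1,0],[0,0,0],-1],
  [[0,-5,0],[0,0,0],-1],
  [[0,-6,0],[0,0,0],-1],
  [[0,-3,0],[0,0,0],-1],
  [[0,0,0],[0,0,0],-1],
])

```text
time_s: 12.85
position: [0.47, -0.0406, 0.1636]
ee_rot: [-90.2, -0.1, 71.6]
force: [0.4, -0.1, -4.3]
grip_width: 0.597
```

```bash
python3 -c "
from h import *
print(sense()['force']); m,im=shot('wrist','w9')"
```

```text
[ 0.38021676 -0.08945921 -4.31849796]
12.9 [ 0.46913185 -0.0405312   0.16185827] [-9.00932802e+01 -5.84493984e-02  7.15805073e+01] 0.5951066346746097
```

View pics/w9.png

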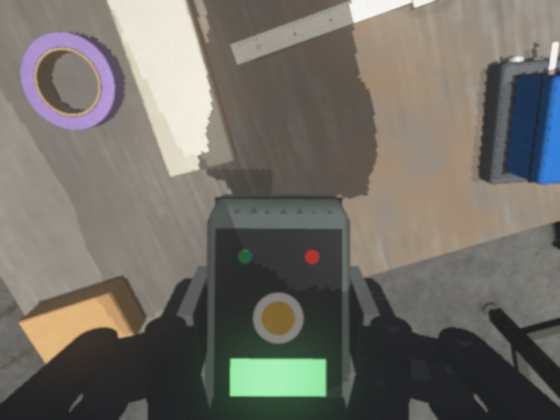

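```bash
python3 - <<'E'
from h import *
m,im=load("w9")
tcp=np.array([.4693,-.04055,.1622]); R=Rt([-90,0,71.6])
p=onz(m,278,318,tcp[2]+.0268); print(p,R.inv().apply(p-tcp))
E
python3 -c "
from h import *
print(delta([.4820,.1645,.16],[-90,0,76]))"
```

```text
[ 0.46899241 -0.04066914  0.189     ] [-0.00021014 -0.0268      0.00025425]
(array([19.86,  0.2 ,  5.26]), array([ 0.1 , -4.42,  0.05]))
```

Call:
carry_out([
  [[5,0,1.3],[0,-1.4,0],-1],
  [[5,0,1.4],[0,-1.5,0],-1],
  [[5,0,1.4],[0,-1.5,0],-1],
  [[4.5,3,0.9],[0,0,0],-1],
  [[0,3,0],[0,0,0],-1],
])

```text
time_s: 13.52
position: [0.4746, 0.1639, 0.0989]
ee_rot: [-89.9, 0.0, 76.2]
force: [-0.1, -0.7, -3.1]
grip_width: 0.596
```

Call:
carry_out([
  [[0,0,0],[0,0,0],-1],
  [[0,0,0],[0,0,0],-1],
])

```text
time_s: 13.78
position: [0.4759, 0.1598, 0.1014]
ee_rot: [-90.0, 0.0, 75.9]
force: [0.0, 0.9, -2.4]
grip_width: 0.6
```

```bash
python3 -c "
from h import *
print(sense()['force']); m,im=shot('wrist','w10')
print(delta([.4820,.1647,.077],[-90,0,76]))"
```

```text
[ 1.08911844e-05  8.92595355e-01 -2.44798038e+00]
13.825 [0.47622989 0.15993329 0.10180104] [-9.00346722e+01 -1.05094025e-02  7.59003987e+01] 0.5984319347285246
(array([ 0.6 ,  2.48, -0.44]), array([ 0.03, -0.1 ,  0.01]))
```

View pics/w10.png

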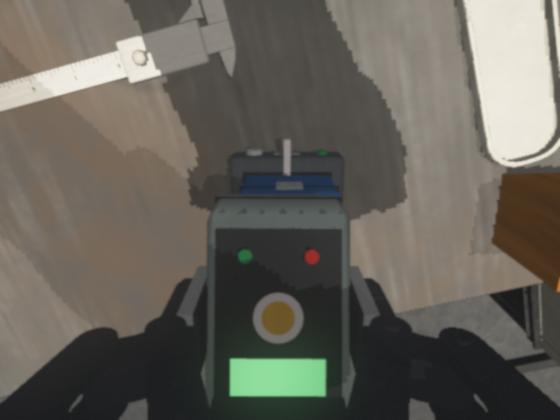

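Call:
carry_out([
  [[0.6,1,-0.4],[0,0,0],-1],
  [[0,1,0],[0,0,0],-1],
  [[0,0.4,0],[0,0,0],-1],
  [[0,0,0],[0,0,0],-1],
])

```text
time_s: 14.32
position: [0.4809, 0.1652, 0.0767]
ee_rot: [-90.0, 0.0, 76.0]
force: [0.9, 0.3, -2.6]
grip_width: 0.6
```

```bash
python3 -c "
from h import *
print(sense()['force']); m,im=shot('wrist','w11');im=im[:,:,::-1]
cv2.imwrite('pics/w11z.png',cv2.resize(im[140:330,190:370],None,fx=4,fy=3,interpolation=cv2.INTER_CUBIC))
print(delta([.4820,.1647,.0742],[-90,0,76]))"
```

```text
[ 0.8727954   0.26252022 -2.62541126]
14.375 [0.48106083 0.16521778 0.07697426] [-8.99889996e+01  1.85021869e-02  7.59604134e+01] 0.5986235848240181
(array([-0.03,  0.28, -0.1 ]), array([-0.01, -0.04, -0.02]))
```

View pics/w11z.png

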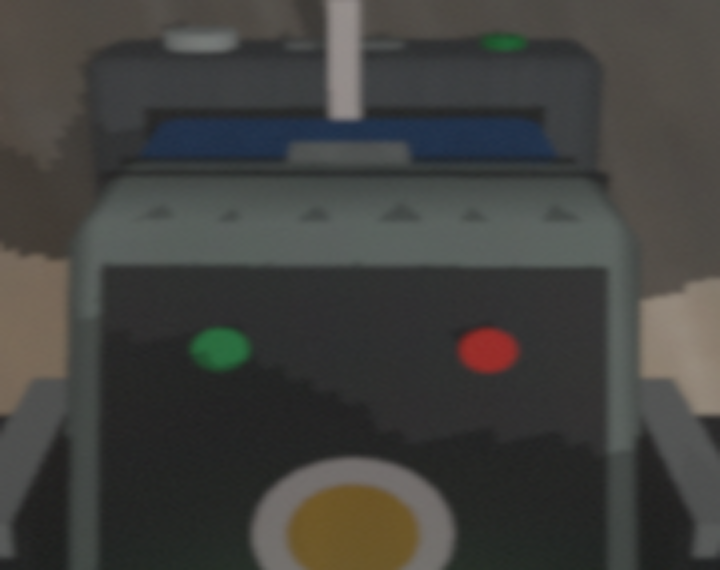

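Call:
carry_out([
  [[0,0.2,-0.1],[0,0,0],-1],
  [[0,0.05,0],[0,0,0],-1],
  [[0,0,0],[0,0,0],-1],
])

```text
time_s: 14.75
position: [0.4821, 0.1651, 0.0746]
ee_rot: [-90.0, 0.0, 76.0]
force: [-0.8, 0.6, -3.5]
grip_width: 0.596
```

Call:
carry_out([
  [[0,0.05,0],[0,0,0],-1],
  [[0,0,0],[0,0,0],-1],
])

```text
time_s: 15.0
position: [0.4821, 0.1652, 0.0743]
ee_rot: [-90.0, -0.0, 76.0]
force: [-2.2, -1.5, 4.7]
grip_width: 0.597
```

Contact (force rose from −3.5 to +4.7 N). Release.

Call:
carry_out([
  [[0,0,0],[0,0,0],0.4],
  [[0,0,0],[0,0,0],1],
  [[0,0,0],[0,0,0],1],
  [[0,-4,0],[0,0,0],1],
  [[0,-6,0],[0,0,0],1],
])

```text
time_s: 15.62
position: [0.4813, 0.1648, 0.1742]
ee_rot: [-89.9, 0.1, 76.0]
force: [0.4, 0.8, 1.5]
grip_width: 0.998
```

Call:
carry_out([
  [[0,-4,-2.5],[0,0,0],1],
  [[0,0,0],[0,0,0],1],
  [[0,0,0],[0,0,0],1],
])

```text
time_s: 16.0
position: [0.5058, 0.1591, 0.2134]
ee_rot: [-90.0, 0.0, 76.0]
force: [0.6, -0.5, 0.1]
grip_width: 1.0
```

```bash
python3 -c "
from h import *
m,im=shot('wrist','w12');im=im[:,:,::-1]
cv2.imwrite('pics/w12z.png',cv2.resize(im[100:240,210:345],None,fx=4.4,fy=4.2,interpolation=cv2.INTER_CUBIC))
shot('scene','s12')"
```

```text
16.05 [0.50552266 0.15904591 0.21300036] [-8.99176812e+01  5.92279325e-02  7.59801110e+01] 1.000304571526086
16.1 [0.50549383 0.15905209 0.21292497] [-8.99091497e+01  7.05945738e-02  7.59870229e+01] 0.9974473843232875
```

View pics/w12.png

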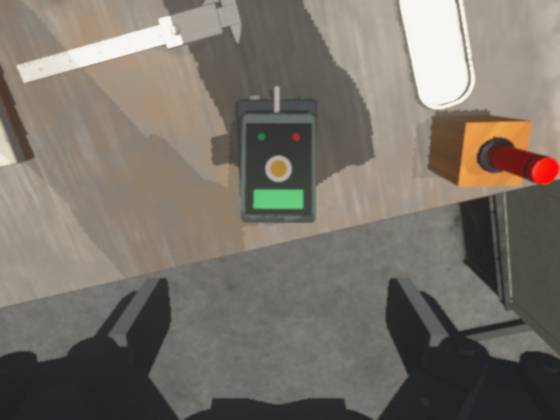

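View pics/w12z.png

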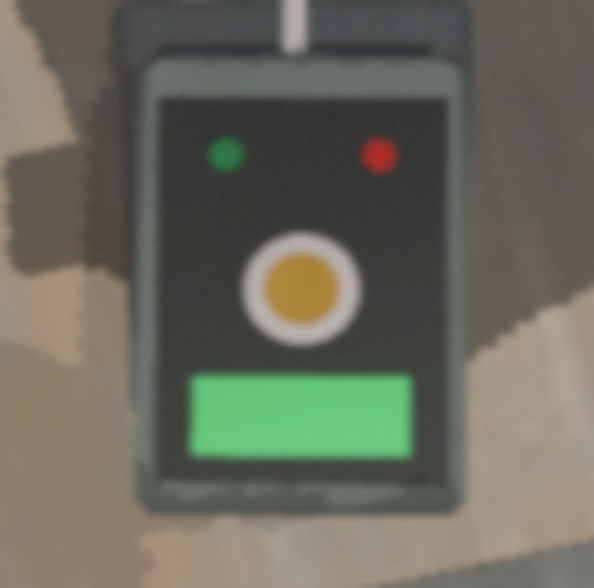

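View pics/s12.png

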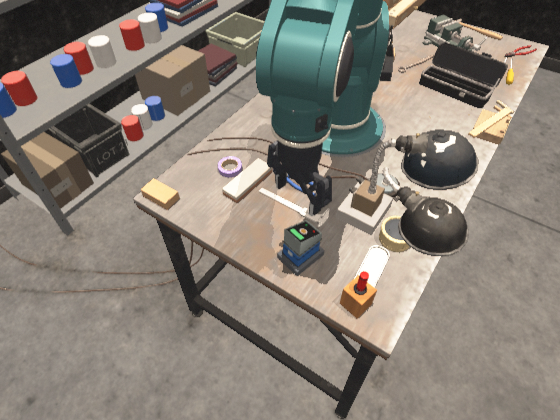

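Run:
```python
from h import *
m,im=load("w12")
print("spot z=.101",onz(m,210+302/4.4,100+290/4.2,.101))
print("top",onz(m,545,170,.125)); 
cv2.imwrite('pics/w12p.png',cv2.resize(im[100:200,420:560],None,fx=5,fy=5,interpolation=cv2.INTER_CUBIC))
P=[onz(m,u,v,.065) for u,v in [(466,117),(530,121),(527,184),(459,185)]]; print(np.round(P,4),np.mean(P,0))
for a in [(155,183)]: print(onz(camera_model("top"),*a,.125))
mt=camera_model("scene");print(onz(mt,364,275,.12))
```

```text
spot z=.101 [0.48117942 0.16554827 0.101     ]
top [0.51706748 0.32801696 0.125     ]
[[0.4843 0.3104 0.065 ]
 [0.499  0.3571 0.065 ]
 [0.5486 0.3529 0.065 ]
 [0.5363 0.3002 0.065 ]] [0.51706497 0.33016168 0.065     ]
[0.51376978 0.32523017 0.125     ]
[0.5181206 0.3271703 0.12     ]
```

View pics/w12p.png

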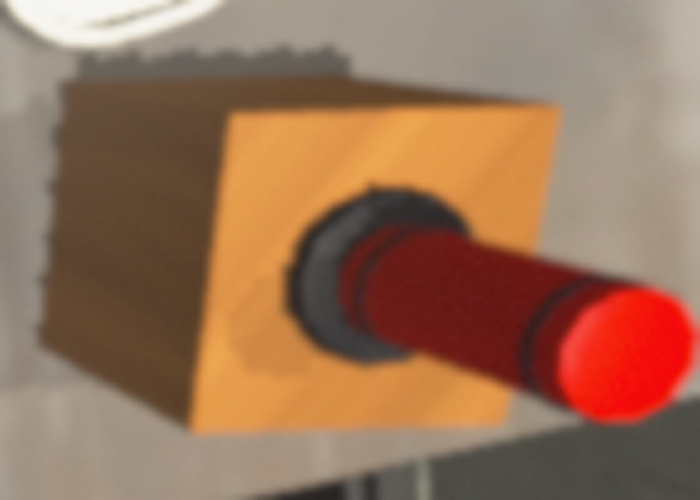

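Call:
carry_out([
  [[5.5,0,0.5],[0,0,0],1],
  [[5.5,0,0.5],[0,0,0],1],
  [[5.6,0,0.6],[0,0,0],1],
  [[0,0,0],[0,0,0],1],
  [[0,0,0],[0,0,0],1],
])

```text
time_s: 16.73
position: [0.5306, 0.3235, 0.2129]
ee_rot: [-89.9, 0.1, 76.0]
force: [0.8, -0.4, 0.7]
grip_width: 0.999
```

```bash
python3 -c "
from h import *
m,im=shot('wrist','w13')
"
```

```text
16.775 [0.5308618  0.32294798 0.21333872] [-8.99665353e+01  8.05378948e-02  7.59224410e+01] 0.9981075593585025
```

View pics/w13.png

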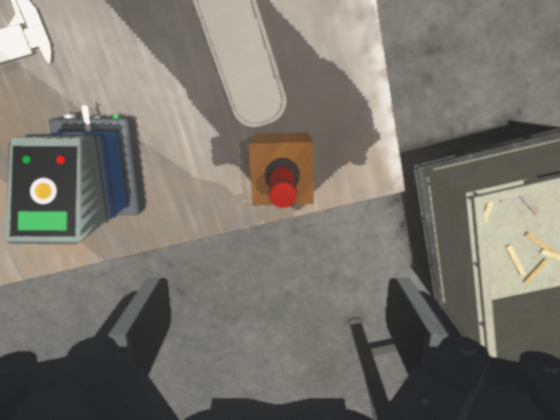

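Run:
```python
from h import *
m,im=load("w13")
cv2.imwrite('pics/w13p.png',cv2.resize(im[120:220,235:330],None,fx=6,fy=6,interpolation=cv2.INTER_CUBIC))
```

```text
(no output)
```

View pics/w13p.png

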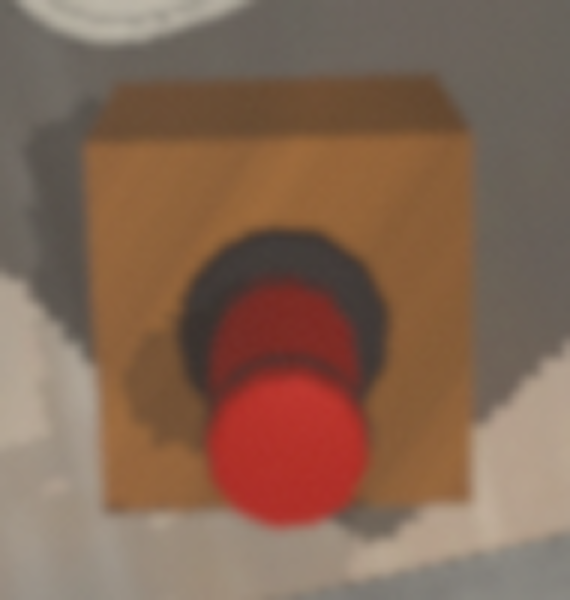

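Run:
```python
from h import *
m,im=load("w13")
f=lambda x,y:(235+x/6,120+y/6)
p=onz(m,*f(288,447),.125); print("top",p); print("collar c",onz(m,*f(285,328),.071))
P=[onz(m,*f(*q),.065) for q in [(86,142),(470,130),(470,500),(105,512)]]; print(np.mean(P,0),[np.linalg.norm(P[i]-P[i-1]).round(4) for i in range(4)])
print("spot",onz(m,42.5,190.5,.101))
print(delta([p[0],p[1],.14],[-90,0,76]))
```

```text
top [0.51739831 0.32982352 0.125     ]
collar c [0.51714149 0.33018792 0.071     ]
[0.51815781 0.32969755 0.065     ] [np.float64(0.0498), np.float64(0.0492), np.float64(0.0496), np.float64(0.0493)]
spot [0.48055386 0.16566442 0.101     ]
(array([0.35, 7.33, 1.47]), array([-0.03, -0.08, -0.08]))
```

Call:
carry_out([
  [[0.35,2,1.45],[0,0,0],1],
  [[0,0,0],[0,0,0],1],
  [[0,4,0],[0,0,0],1],
  [[0,0,0],[0,0,0],1],
])

```text
time_s: 17.27
position: [0.5174, 0.3294, 0.1527]
ee_rot: [-89.9, 0.2, 75.9]
force: [-0.1, 0.2, 0.3]
grip_width: 0.999
```

```bash
python3 -c "
from h import *
print(delta([.5173,.3299,.077],[-90,0,76]))"
```

```text
(array([0.07, 7.57, 0.  ]), array([-0.12, -0.09, -0.18]))
```

Call:
carry_out([
  [[0.1,4,0],[-0.1,0,-0.2],1],
  [[0,2.5,0],[0,0,0],1],
  [[0,1,0],[0,0,0],1],
  [[0,0,0],[0,0,0],0],
  [[0,0,0],[0,0,0],-0.4],
])

```text
time_s: 17.9
position: [0.519, 0.3323, 0.0805]
ee_rot: [-90.2, -0.3, 76.0]
force: [-0.1, -0.0, -0.7]
grip_width: 0.598
```

```bash
python3 -c "
from h import *
print(sense()['force']);print(delta([.5173,.3299,.077],[-90,0,76]))
m,im=shot('wrist','w14')
"
```

```text
[-0.06295599 -0.02825965 -0.65243727]
(array([-0.27,  0.35,  0.1 ]), array([ 0.17, -0.04,  0.27]))
17.95 [0.51881193 0.33230361 0.0803976 ] [-90.16349001  -0.27164098  75.96701065] 0.5117106326885208
```

View pics/w14.png

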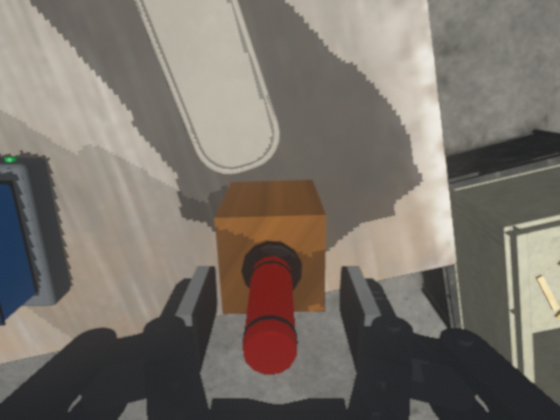

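Call:
carry_out([
  [[-0.25,0.3,0.1],[0.15,0,0.25],0.2],
  [[0,0,0],[0,0,0],0.2],
])

```text
time_s: 18.2
position: [0.5165, 0.3296, 0.0761]
ee_rot: [-89.9, 0.1, 76.0]
force: [0.3, -0.0, 0.2]
grip_width: 0.601
```

```bash
python3 -c "
from h import *
print(sense()['force']);print(delta([.5173,.3299,.077],[-90,0,76]))
"
```

```text
[ 0.28331994 -0.04350492  0.18349132]
(array([ 0.04, -0.09, -0.07]), array([-0.06, -0.04, -0.07]))
```

Call:
carry_out([
  [[0,-0.1,-0.05],[0,0,0],0],
  [[0,0,0],[0,0,0],-0.4],
  [[0,0,0],[0,0,0],-1],
  [[0,0,0],[0,0,0],-1],
  [[0,0,0],[0,0,0],-1],
])

```text
time_s: 18.82
position: [0.5172, 0.3298, 0.0773]
ee_rot: [-90.0, 0.0, 76.0]
force: [-1.9, -0.4, 5.5]
grip_width: 0.194
```

Call:
carry_out([
  [[0,0,0],[0,0,0],-1],
  [[0,0,0],[0,0,0],-1],
])

```text
time_s: 19.08
position: [0.5172, 0.3298, 0.0773]
ee_rot: [-90.0, 0.0, 76.0]
force: [-0.0, -0.8, 4.6]
grip_width: 0.19
```

```bash
python3 -c "
from h import *
print(sense()['force'],sense()['ee_rot'])
m,im=shot('wrist','w15')
"
```

```text
[-0.04097029 -0.82765409  4.57137028] [-8.99635296e+01  3.76896623e-02  7.59729875e+01]
19.125 [0.51719944 0.32976837 0.07726137] [-8.99601444e+01  3.86960797e-02  7.59675898e+01] 0.19700184529696407
```

View pics/w15.png

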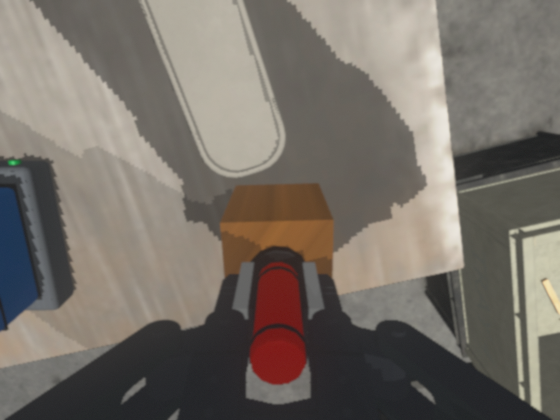

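Call:
carry_out([
  [[0,-1,0],[0,0,0],-1],
  [[0,-3,0],[0,0,0],-1],
  [[0,-4,0],[0,0,0],-1],
  [[0,-5,0],[0,0,0],-1],
  [[0,-1.5,0],[0,0,0],-1],
])

```text
time_s: 19.75
position: [0.5182, 0.3302, 0.2256]
ee_rot: [-90.1, -0.1, 76.0]
force: [0.6, 0.2, -0.8]
grip_width: 0.194
```

Call:
carry_out([
  [[0,0,0],[0,0,0],-1],
  [[0,0,0],[0,0,0],-1],
])

```text
time_s: 20.0
position: [0.5167, 0.3295, 0.2206]
ee_rot: [-89.9, 0.1, 76.0]
force: [-0.4, 0.7, -1.5]
grip_width: 0.193
```

Run:
```python
from h import *
print(sense()['force'],sense()['grip_width'])
m,im=shot('wrist','w16'); shot('scene','s16')
# target for tip at 15mm above spot along n
spot=np.array([.4813,.1655,.101])
Rt0=Rn.from_euler('xyz',[-90,0,76],degrees=True)*Rn.from_rotvec([-20,0,0],degrees=True)
print(Rt0.as_euler('xyz',degrees=True)); y=Rt0.apply([0,1,0]);print(y)
for d in [.05,.015,0]: print(d,spot-y*(.0623+d))
```

```text
[-0.35267031  0.74676915 -1.52099917] 0.19336503678767158
20.05 [0.51665758 0.32946204 0.2204949 ] [-89.86766311   0.15842337  75.97472776] 0.1954041603858509
20.1 [0.51674369 0.32946564 0.22055296] [-89.87209319   0.15770718  75.97334486] 0.19269900320308364
[-110.    0.   76.]
[ 0.33186068 -0.08274216 -0.93969262]
0.05 [0.44403205 0.17479194 0.20652748]
0.015 [0.45564717 0.17189597 0.17363824]
0 [0.46062508 0.17065484 0.15954285]
```

View pics/w16.png

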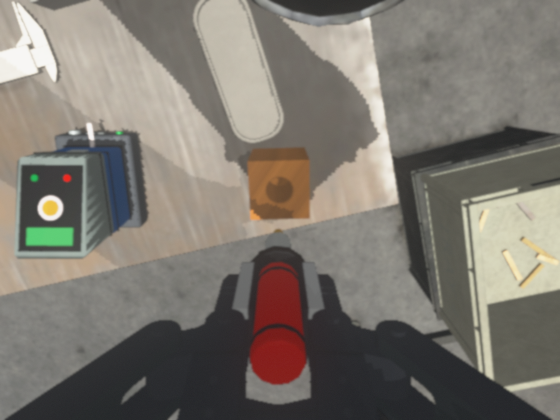

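View pics/s16.png

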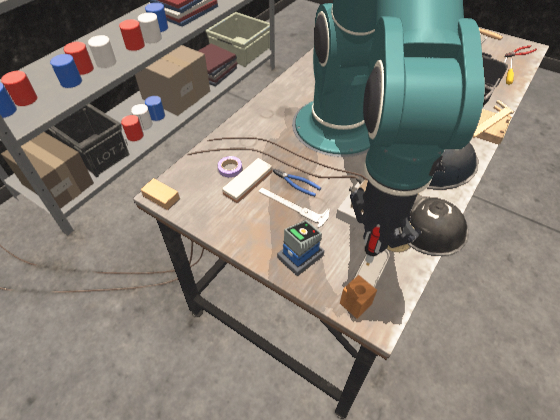

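Call:
carry_out([
  [[-4.5,0,0.9],[0,0,0],-1],
  [[-4.5,0,0.9],[0,0,0],-1],
  [[-4.5,0,0.9],[0,0,0],-1],
  [[-3.2,0,0.6],[-7,0,0],-1],
  [[0,0,0],[-7,0,0],-1],
])

```text
time_s: 20.72
position: [0.4442, 0.1736, 0.2217]
ee_rot: [-104.1, 0.0, 75.8]
force: [1.6, -0.1, -0.4]
grip_width: 0.196
```

Call:
carry_out([
  [[0,0,0],[-6,0,0],-1],
  [[0,0,0],[0,0,0],-1],
  [[0,0,0],[0,0,0],-1],
])

```text
time_s: 21.1
position: [0.4449, 0.1757, 0.2221]
ee_rot: [-109.8, 0.1, 76.0]
force: [0.2, -0.7, -0.8]
grip_width: 0.193
```

Run:
```python
from h import *
print(sense()['force'],sense()['grip_width'])
m,im=shot('wrist','w17'); shot('scene','s17')
print(delta([.45234,.1727,.183],[-110,0,76]))
```

```text
[ 0.23967924 -0.70133515 -0.82940839] 0.19341638649409104
21.15 [0.44516096 0.17556119 0.22213837] [-1.09860809e+02  7.72474982e-02  7.59237608e+01] 0.1925995498382959
21.2 [0.44525293 0.17548008 0.22214377] [-1.09879093e+02  7.45478099e-02  7.59059064e+01] 0.1934320723470406
(array([-0.09,  3.94,  0.62]), array([-0.12, -0.06, -0.1 ]))
```

View pics/w17.png

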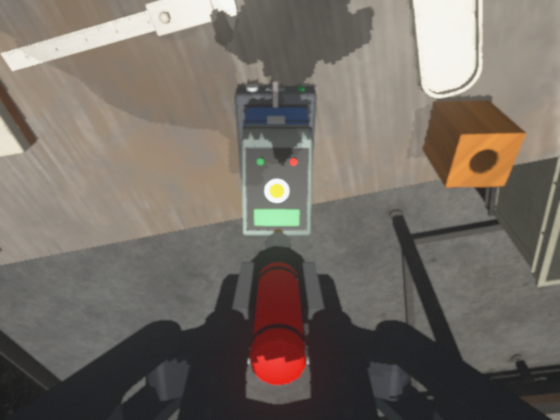

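Run:
```python
from h import *
m,im=load("w17")
print("spot",onz(m,277,190,.101))
tcp=np.array([.44516,.17556,.22214]);R=Rt([-109.86,.077,75.92])
cv2.imwrite('pics/w17p.png',cv2.resize(im[150:290,220:340],None,fx=5,fy=4.2,interpolation=cv2.INTER_CUBIC))
print("expected tip px",proj(m,tcp+R.apply([0,.0623,0])),"nose end",proj(m,tcp+R.apply([0,.0463,0])))
g=cv2.cvtColor(im,cv2.COLOR_BGR2HSV); k=((g[...,0]>15)&(g[...,0]<35)&(g[...,1]>150)&(g[...,2]>150)).astype(np.uint8)
n,l,st,c=cv2.connectedComponentsWithStats(k); print([(st[i],c[i]) for i in range(1,n) if st[i][4]>15])
```

```text
spot [0.48001906 0.1658736  0.101     ]
expected tip px [278.20326203 230.96029474] nose end [278.26869403 241.85951464]
[(array([478, 135,  22,  15,  67], dtype=int32), array([488.8358209 , 141.44776119])), (array([455, 160,  12,  13,  45], dtype=int32), array([460.37777778, 166.6       ])), (array([450, 171,   6,   9,  20], dtype=int32), array([452. , 174.7])), (array([271, 185,  12,  11,  99], dtype=int32), array([276.45454545, 190.15151515]))]
```

View pics/w17p.png

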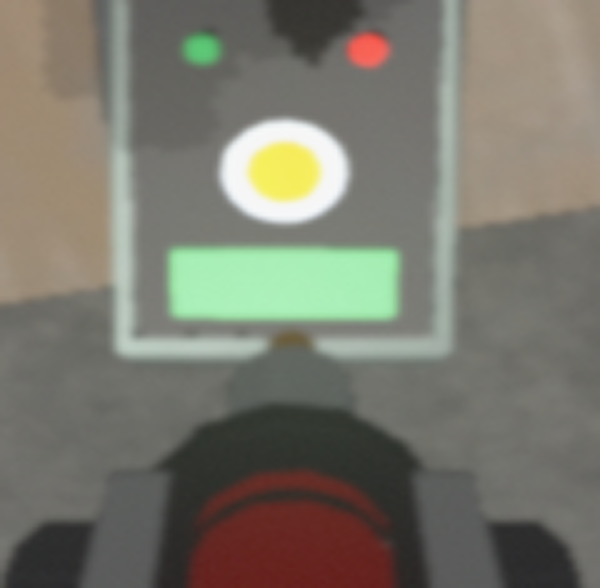

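Run:
```python
from h import *
y=Rt([-110,0,76]).apply([0,1,0]); spot=np.array([.4808,.1657,.101])
for d in [.012,0]: print(d,spot-y*(.0623+d),delta(spot-y*(.0623+d),[-110,0,76]))
```

```text
0.012 [0.45614275 0.17184774 0.17081916] (array([-0.08,  5.22,  0.67]), array([-0.12, -0.06, -0.1 ]))
0 [0.46012508 0.17085484 0.15954285] (array([-0.08,  6.42,  0.67]), array([-0.12, -0.06, -0.1 ]))
```

Call:
carry_out([
  [[-0.1,2,0.65],[-0.1,0,-0.1],-1],
  [[0,2,0],[0,0,0],-1],
  [[0,1,0],[0,0,0],-1],
  [[0,0,0],[0,0,0],-1],
  [[0,0,0],[0,0,0],-1],
])

```text
time_s: 21.82
position: [0.4554, 0.1722, 0.1735]
ee_rot: [-110.1, -0.1, 76.0]
force: [0.8, 0.1, -1.3]
grip_width: 0.199
```

Run:
```python
from h import *
print(sense()['force'],sense()['ft_torque'])
m,im=shot('wrist','w18'); im=im[:,:,::-1]
s=sense();tcp=s["position"];R=Rt(s["ee_rot"])
cv2.imwrite('pics/w18p.png',cv2.resize(im[150:290,220:340],None,fx=5,fy=4.2,interpolation=cv2.INTER_CUBIC))
print("expected tip px",proj(m,tcp+R.apply([0,.0623,0])))
print("axis hit panel px",proj(m,tcp+R.apply([0,.0743,0])))
y=Rt([-110,0,76]).apply([0,1,0]); spot=np.array([.4808,.1657,.101])
for d in [.012,0]: print(d,delta(spot-y*(.0623+d),[-110,0,76]))
```

```text
[ 0.80420864  0.05854703 -1.32413702] [ 0.12971183  0.41384646 -0.01266843]
21.875 [0.4553979  0.17232309 0.17361794] [-1.10074473e+02 -7.65361854e-02  7.60021250e+01] 0.19477434342513597
expected tip px [278.45336584 230.56206369]
axis hit panel px [278.40552165 223.34036932]
0.012 (array([-0.03,  0.29,  0.02]), array([ 0.07, -0.02,  0.07]))
0 (array([-0.03,  1.49,  0.02]), array([ 0.07, -0.02,  0.07]))
```

View pics/w18p.png

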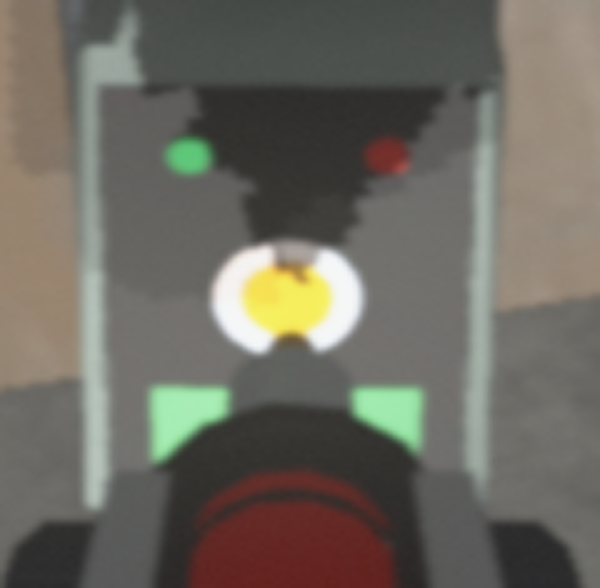

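Call:
carry_out([
  [[-0.05,0.8,0],[0,0,0],-1],
  [[0,0.2,0],[0,0,0],-1],
  [[0,0,0],[0,0,0],-1],
  [[0,0,0],[0,0,0],-1],
])

```text
time_s: 22.38
position: [0.4584, 0.1708, 0.1637]
ee_rot: [-110.1, -0.0, 76.0]
force: [1.0, 0.5, -0.0]
grip_width: 0.197
```

```bash
cat > st.py <<'E'
from h import *
import sys
s=sense();R=Rt(s["ee_rot"]);print("f tool",R.inv().apply(s['force']).round(2))
tag=sys.argv[1]
m,im=shot('wrist',tag); im=im[:,:,::-1]
s=sense();tcp=s["position"];R=Rt(s["ee_rot"]);print("f tool",R.inv().apply(s['force']).round(2))
cv2.imwrite(f'pics/{tag}p.png',cv2.resize(im[190:270,230:330],None,fx=6,fy=6,interpolation=cv2.INTER_CUBIC))
y=Rt([-110,0,76]).apply([0,1,0]); spot=np.array([.4808,.1657,.101])
print("to nominal contact",delta(spot-y*(.0623),[-110,0,76]))
E
python3 st.py w19
```

```text
f tool [ 0.7   0.32 -0.76]
22.425 [0.45844071 0.17087133 0.163745  ] [-1.10058044e+02 -4.79979560e-02  7.60043508e+01] 0.1930651703992398
f tool [-0.04  0.92  0.83]
to nominal contact (array([ 0.04,  0.45, -0.01]), array([ 0.06, -0.01,  0.05]))
```

View pics/w19p.png

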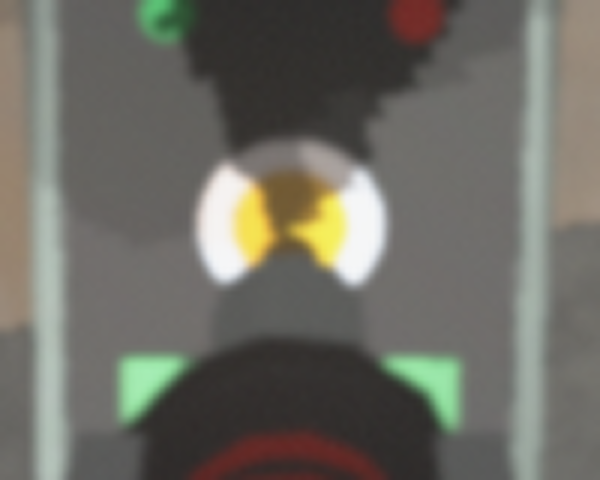

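Call:
carry_out([
  [[0,0.3,0],[0,0,0],-1],
  [[0,0,0],[0,0,0],-1],
  [[0,0,0],[0,0,0],-1],
])

```text
time_s: 22.8
position: [0.4594, 0.1706, 0.1608]
ee_rot: [-110.0, -0.0, 76.0]
force: [0.6, -0.2, -0.6]
grip_width: 0.19
```

```bash
python3 st.py w20
```

```text
f tool [-0.09  0.82 -0.39]
22.85 [0.45941154 0.17056657 0.16083432] [-1.10051161e+02 -3.93550452e-02  7.59995534e+01] 0.19715184386975038
f tool [-0.25  1.47  0.38]
to nominal contact (array([ 0.05,  0.14, -0.01]), array([ 0.05, -0.01,  0.04]))
```

View pics/w20p.png

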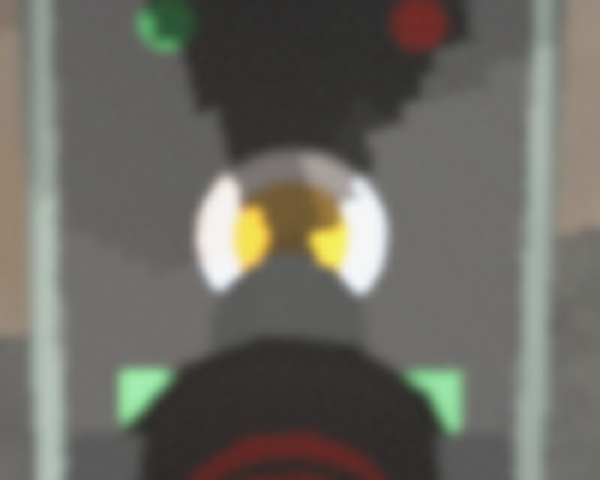

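Call:
carry_out([
  [[0,0.1,0],[0,0,0],-1],
  [[0,0.1,0],[0,0,0],-1],
  [[0,0,0],[0,0,0],-1],
])

```text
time_s: 23.22
position: [0.4601, 0.1704, 0.1589]
ee_rot: [-110.0, -0.0, 76.0]
force: [0.3, 0.7, -0.8]
grip_width: 0.194
```

```bash
cat > fa.py <<'E'
from h import *
F=[];P=[]
for i in range(8):
    snapshot("top"); s=sense(); F.append(Rt(s["ee_rot"]).inv().apply(s["force"]));P.append(s["position"])
F=np.array(F);print("mean f tool",F.mean(0).round(2),"sd",F.std(0).round(2)); p=np.mean(P,0)
y=Rt([-110,0,76]).apply([0,1,0]); spot=np.array([.4808,.1657,.101])
print(s["time_s"],p.round(4),s["ee_rot"].round(2),"nominal compression mm",(((p+y*.0623)-spot)@y*1000).round(2))
E
python3 fa.py
```

```text
mean f tool [0.12 0.8  0.59] sd [0.46 0.32 0.31]
23.625 [0.4601 0.1704 0.1589] [-1.1005e+02 -4.0000e-02  7.6000e+01] nominal compression mm 0.58
```

Call:
carry_out([
  [[0,0.1,0],[0,0,0],-1],
  [[0,0,0],[0,0,0],-1],
])

```text
time_s: 23.88
position: [0.4604, 0.1703, 0.158]
ee_rot: [-110.1, -0.0, 76.0]
force: [0.7, 0.3, 0.7]
grip_width: 0.197
```

```bash
python3 fa.py
```

```text
mean f tool [-0.07 -0.46  0.23] sd [0.63 0.57 0.7 ]
24.275 [0.4604 0.1704 0.158 ] [-1.1005e+02 -4.0000e-02  7.6000e+01] nominal compression mm 1.57
```

Call:
carry_out([
  [[0,0.1,0],[0,0,0],-1],
  [[0,0,0],[0,0,0],-1],
])

```text
time_s: 24.52
position: [0.4608, 0.1703, 0.157]
ee_rot: [-110.1, -0.0, 76.0]
force: [-0.8, 0.2, 1.7]
grip_width: 0.199
```

```bash
python3 fa.py
```

```text
mean f tool [ 0.04 -0.97  0.62] sd [0.46 0.44 0.53]
24.925 [0.4607 0.1702 0.157 ] [-1.1005e+02 -4.0000e-02  7.6010e+01] nominal compression mm 2.59
```

Call:
carry_out([
  [[0,0.1,0],[0,0,0],-1],
  [[0,0.1,0],[0,0,0],-1],
  [[0,0.1,0],[0,0,0],-1],
  [[0,0,0],[0,0,0],-1],
])

```text
time_s: 25.42
position: [0.4618, 0.17, 0.1542]
ee_rot: [-110.1, -0.0, 76.0]
force: [-0.3, 0.9, 1.6]
grip_width: 0.192
```

```bash
python3 fa.py; python3 st.py w21; python3 -c "
from h import *
m,im=load('w21'); cv2.imwrite('pics/w21p.png',cv2.resize(im[150:290,200:360],None,fx=5,fy=4.2,interpolation=cv2.INTER_CUBIC))
m,im=shot('scene','s21');im=im[:,:,::-1];cv2.imwrite('pics/s21z.png',cv2.resize(im[190:290,250:370],None,fx=6,fy=6,interpolation=cv2.INTER_CUBIC))"
```

```text
mean f tool [ 0.33 -2.2   0.17] sd [0.42 0.68 0.62]
25.825 [0.4617 0.17   0.1543] [-1.1005e+02 -4.0000e-02  7.6000e+01] nominal compression mm 5.57
f tool [ 0.43 -0.63 -0.26]
25.875 [0.46174546 0.17001845 0.15425421] [-1.10053019e+02 -4.09862759e-02  7.60029587e+01] 0.1959831353902787
f tool [ 0.59 -1.81  0.22]
to nominal contact (array([ 0.04, -0.56, -0.01]), array([ 0.05, -0.01,  0.04]))
25.925 [0.46171005 0.1699915  0.15424995] [-1.10050745e+02 -3.95730747e-02  7.60029772e+01] 0.19021327504581773
```

View pics/w21p.png

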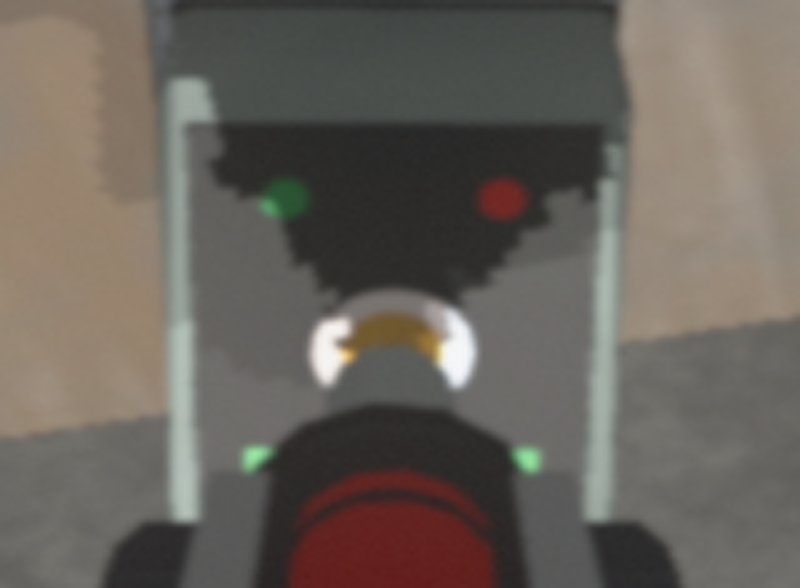

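View pics/s21z.png

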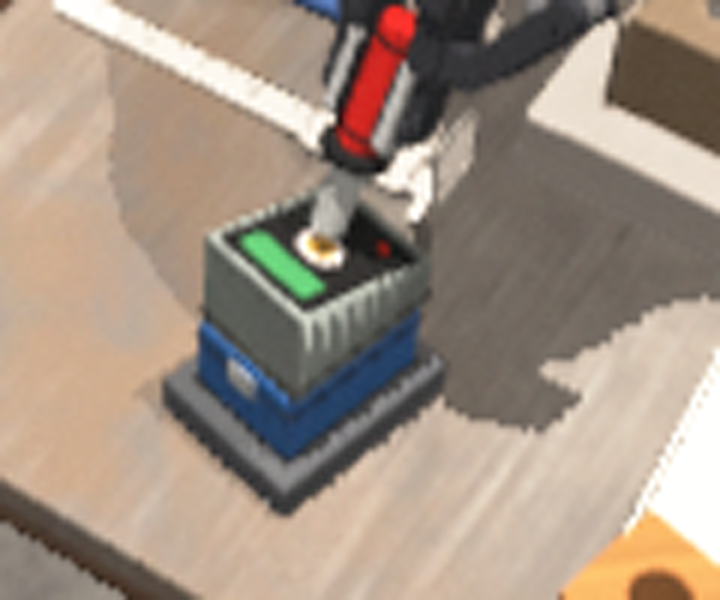

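```bash
python3 - <<'E'
from h import *
m,im=load('s21'); s=sense();R=Rt(s["ee_rot"]);p=s["position"]
for d in [.0623,.0575,.0463,.0123]: print(d,(p+R.apply([0,d,0])).round(4),((proj(m,p+R.apply([0,d,0]))-[250,190])*6).round(1))
print(((proj(m,[.4808,.1657,.101])-[250,190])*6).round(1))
print("from ring px:",onz(m,250+320.5/6,190+248.5/6,.101))
mw,_=load('w21'); print("wrist ring",onz(mw,200+393/5,150+355/4.2,.101), proj(mw,p+R.apply([0,.0573,0])))
E
python3 - <<'E'
import cv2
im=cv2.imread('pics/s21.png');cv2.imwrite('pics/s21y.png',cv2.resize(im[205:245,285:325],None,fx=15,fy=15,interpolation=cv2.INTER_CUBIC))
E
```

```text
0.0623 [0.4824 0.1649 0.0957] [318.9 258.1]
0.0575 [0.4808 0.1653 0.1002] [322.7 248.4]
0.0463 [0.4771 0.1662 0.1108] [331.6 225.4]
0.0123 [0.4658 0.169  0.1427] [359.5 153.8]
[323.9 247.6]
from ring px: [0.48185184 0.16490225 0.101     ]
wrist ring [0.48093376 0.16541951 0.101     ] [278.28839297 233.69602629]
```

View pics/s21y.png

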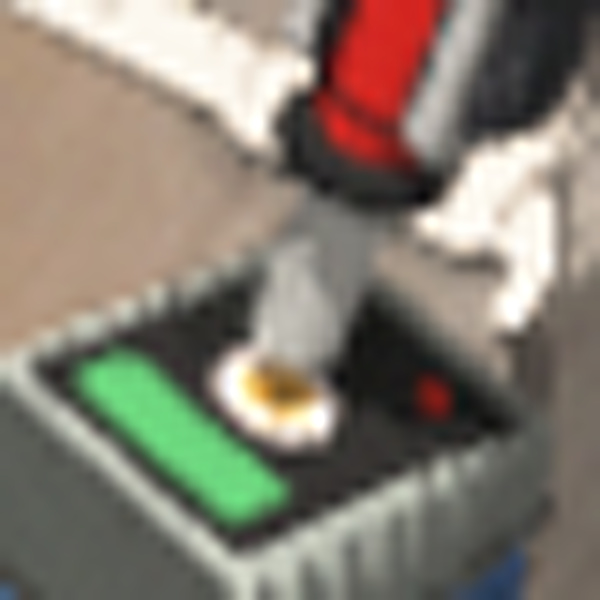

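Call:
carry_out([
  [[0,0,0],[0,0,0],-1],
  [[0,0,0],[0,0,0],-1],
  [[0,0,0],[0,0,0],-1],
  [[0,0,0],[0,0,0],-1],
  [[0,0,0],[0,0,0],-1],
])

```text
time_s: 26.55
position: [0.4617, 0.17, 0.1542]
ee_rot: [-110.1, -0.0, 76.0]
force: [-0.6, 1.3, 1.7]
grip_width: 0.194
```

Call:
carry_out([
  [[0,0,0],[0,0,0],-1],
  [[0,0,0],[0,0,0],-1],
  [[0,0,0],[0,0,0],-1],
  [[0,0,0],[0,0,0],-1],
  [[0,0,0],[0,0,0],-1],
])

```text
time_s: 27.18
position: [0.4617, 0.17, 0.1542]
ee_rot: [-110.1, -0.0, 76.0]
force: [-0.0, 0.7, 2.7]
grip_width: 0.194
```

Call:
carry_out([
  [[0,0,0],[0,0,0],-1],
  [[0,0,0],[0,0,0],-1],
  [[0,0,0],[0,0,0],-1],
  [[0,0,0],[0,0,0],-1],
  [[0,0,0],[0,0,0],-1],
])

```text
time_s: 27.8
position: [0.4617, 0.17, 0.1542]
ee_rot: [-110.1, -0.0, 76.0]
force: [-0.0, 0.9, 1.2]
grip_width: 0.191
```

Call:
carry_out([
  [[0,0,0],[0,0,0],-1],
  [[0,0,0],[0,0,0],-1],
  [[0,0,0],[0,0,0],-1],
  [[0,0,0],[0,0,0],-1],
  [[0,0,0],[0,0,0],-1],
])

```text
time_s: 28.42
position: [0.4617, 0.17, 0.1542]
ee_rot: [-110.0, -0.0, 76.0]
force: [-0.7, 0.5, 2.0]
grip_width: 0.195
```

Call:
carry_out([
  [[0,0,0],[0,0,0],-1],
  [[0,0,0],[0,0,0],-1],
  [[0,0,0],[0,0,0],-1],
  [[0,0,0],[0,0,0],-1],
  [[0,0,0],[0,0,0],-1],
])

```text
time_s: 29.05
position: [0.4617, 0.17, 0.1542]
ee_rot: [-110.1, -0.0, 76.0]
force: [-1.6, 0.8, 1.8]
grip_width: 0.198
```

```bash
python3 fa.py; python3 -c "
from h import *
m,im=shot('wrist','w22')"
```

```text
mean f tool [ 0.25 -2.18  0.33] sd [0.67 0.43 0.58]
29.45 [0.4617 0.17   0.1542] [-1.1005e+02 -4.0000e-02  7.6010e+01] nominal compression mm 5.58
29.5 [0.46173074 0.16997832 0.15422866] [-1.10052462e+02 -3.92125953e-02  7.60010470e+01] 0.19543445415720184
```

View pics/w22.png

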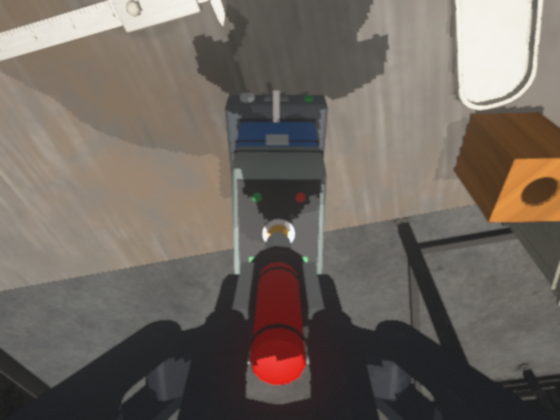

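Held for over 4 s and steady: the tip is on the contact at (278,233) and the stack is square.

```bash
python3 -c "
from station import hand_in
print(hand_in())"
```

```text
the job is handed in; nothing more can be done
None
```

I finished the job in the order asked and handed it in at about 29.5 s, with the probe still held on the contact.

- **Battery case:** it sits on the dock about 1 mm off centre, with its edges within about 0.2° of the dock's.
- **Meter case:** it sits on the battery case with its panel falling towards the side with the white mark. Its contact is within about 1 mm of the battery's centre.
- **Probe:** the gripper axis stood at 20.05° from vertical, facing along the meter. I did not measure any small lean of the probe within the grip. The tip is on the brass contact to about 1 mm in both the wrist and scene views. The spring force is about 3.0 N, about 5 mm in, after allowing for the probe's weight. It was steady for over 3.5 s.

Three things disagreed or were less clean:

- **Touchdown height:** the measured forces put first contact about 0.8 mm deeper than my geometry predicted. I trusted the forces.
- **Battery placing:** the battery was pressed onto the dock with a wrist force of about 43 N for a moment, and I backed off at once. That was the held case pressing, not the arm or gripper body. It still went above the 40 N figure in your rules, though well under the 120 N wrist limit.
- **White line:** in the pictures the white mark runs across the dock's robot-facing short edge rather than along it. I took that side as the front.

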